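# Couple two wooden sorting boxes with a draw catch

## Robot

A 6-joint arm with a two-finger parallel gripper is mounted at the origin on the work surface. World frame = base frame: x ahead of the robot, y to its left, z up, the work surface at z = 0. Lengths are in mm, angles in rad, forces in N, time in s.
With the tool pointing down it reaches from about 400 to 925 mm from the base axis. Payload 12.5 kg.
Tool frame: the origin (TCP) lies midway between the tips of the shut fingers; the grasp point (between the pads) lies 19 mm behind it; y points along the fingers, x is the direction in which the jaws open and shut, and the axes are right-handed (so a half turn about y gives the same grasp; the last joint's range is limited). The gripper opens to 95 mm and grips with 3 to 60 N. Pads are 20 mm wide; open, the fingers measure 119 mm over their backs; the gripper's body (75 mm by 180 mm) begins 59 mm behind the grasp point.
Start: joints at [1.011, 0.491, 1.559, -0, 1.092, -0.106], TCP at [273.979, 561.771, 177.761] pointing down, gripper open.
Joint ranges: [-3.1, 3.1], [-0.84, 2.19], [0.05, 2.79], [-1.13, 4.28], [0.06, 2.93], [-2.69, 2.69]. Speed limits (rad/s): [2.22, 2.22, 2.79, 3.14, 3.14, 3.14].

## Interface

Orientations are given as [roll, pitch, yaw] about the fixed x, y, z axes, in that order (R = Rz(yaw) Ry(pitch) Rx(roll)).
In Python, from cell import env, vision, job gives the robot as it stands.
- The arm moves only by the shell command python3 -m crank 'ROWS' [OPENING]. ROWS is JSON, a list of rows, each a list of 6 numbers: the shift along the tool's x, y, z in mm, then the turn, a rotation vector about the tool's x, y, z in degrees. In form: [[x, y, z, rx, ry, rz], ...]. A call has 1 to 5 rows; each row is the pose to reach, as a shift and turn from the pose measured when the call began, along the tool's axes at that moment; what a row does not reach only later rows make up. A row lasts 1/10 s, in which the tool goes at most 50 mm and 8.59 degrees, less where a joint would pass 70% of its speed; a pose out of reach is approached as far as the arm can. A call with a gripper value outside its range is refused whole. OPENING is the opening, from 0 (shut) to 1 (fully open), set as the call begins (- or left out, the last holds). The fingers move at their own pace and stop on an object; the grip force is fixed at half the most. Time passes only in rows, so rows that repeat a pose let the fingers close. It gives the time, the measured TCP pose, the force and the opening at its end, in the units of the state.
- env.state(): the state, without advancing time (a new reading comes with each control period).
- vision.read_camera(name): name is "side" or "top" or "wrist"; returns (picture, depth): 400x640x3 uint8, blue, green, red; 400x640 float32, mm along the optical axis (not along the pixel's ray), 0 where there is no reading.
- vision.calibration(name): a dict with "vertical_fov" (degrees; the focal length in pixels is half the picture's height over the tangent of half this angle, whatever the lens; pixels are square), "cx", "cy" (the principal point, pixels), "pose" (4x4, takes a point from camera to world coordinates). Camera axes: x right, y down, z forward; pixel columns grow to the right and rows downward; lengths in mm; the calibration is good to about 2 mm. A picture is of the moment at which its call begins: read the wrist's pose just before it. calibration takes no time and is no camera call; for the wrist camera it gives the pose at the moment of the call.
- job.job_done(): hands the job in, once; it reports no verdict.
The state is a dict: "t": time; "joints": joint angles; "qvel": joint speeds; "tau": joint torques, N m; "eef_pos": TCP position; "tcp_rot": TCP orientation; "ft_force": force on the tool from outside, world axes, zero at the start; "moment": the same for the moment, N m; "opening": opening from 0.0 (shut) to 1.0 (fully open).
Only numpy, scipy, OpenCV 4.12 (cv2) and the standard library are available. Lean on these libraries where they do the work, as an engineer would, in place of code of your own. Each camera call takes 0.05 s, during which the arm holds its last target.

## Task

Draw the two wooden sorting boxes together with the steel catch on their front rails: lower the catch's wire loop so that its crossbar drops right down into the slot behind the keeper's hook, draw it back under the hook's lip, then push the lever over past its dead point until it lies fully home, and let go. Work gently, feeling your way: never lean hard on the keeper or on the lever (stay under about 25 N), and leave the things lying around where they are.

Things in the scene. Friction and masses are not known exactly. Their poses are not given: they have to be found in the camera images.
- base: Plywood board 345x235x12 mm fixed to the table. Origin: on the table right below the lever's axle; z up; y from catch towards keeper; x from the boxes' front rails to their compartments. Offsets use this frame. Front rails: x -35 to 35, top at z 82; box compartments behind (x 35-175, equal height). Fixed box y -112 to 38, sliding box y 56 to 206 at start. Catch parts are plain steel.
- lever_axis (a point): Middle of the lever's axle, at (0, 0, 112 mm) in the base frame, 30 mm above the rails; the axle runs along base x. Its bracket is 34 mm wide, 36 mm high. The wire loop is pivoted on the lever 20 mm from the axle, at (y -5.2, z 19.3 mm) from the axle when the lever is at 0, turning with the lever.
- lever_joint (a joint): Lever angle (rad). 0: handle straight up; negative: leaning to the keeper (+y), stop -0.6; positive: thrown away from it; stop 1.571 = home, handle flat along -y, 30 mm above the rail. Dead point about 1.31. Hooked, it resists from about 0 to 0.5 on with up to 8 N at the handle's outer part, falling to nothing at the dead point; past it, it holds itself. Unloaded it stays where left (0.045 N m).
- lever: The lever; its handle is a flat steel plate 26 mm wide (along the axle), 8 mm thick, from 30 to 85 mm from the axle. Origin on the axle (same point as lever_axis); its z axis points along the handle to its end.
- lever_tip (a point): Outer end of the lever's handle, 85 mm from the axle.
- loop_joint (a joint): Angle (rad) of the wire loop about its pivot on the lever: 0 square to the handle, towards the keeper; positive raises the crossbar. Angle above level = lever + loop. Range -2.0 to 1.3. It stays where it is left (0.028 N m). The loop is two 6 mm rods 38 mm apart (centres), 95 mm from pivot to crossbar.
- crossbar (a point): Middle of the bar at the loop's free end, along base x, 6 mm thick, 52 mm long over two 12 mm round flat end knobs. Pinch it by the knobs (fingers closing along base x); the loop swivels about them. Held so, the bar can go anywhere 76 to 113 mm from the axle in the base y-z plane; lever and loop follow.
- keeper_seat (a point): Nominal place of the bar's middle once it lies on the floor of the keeper's slot, below the middle of its mouth; axes as base; at (0, 90.7, 109 mm) in the base frame at the start. The keeper is screwed down through slotted holes: the real slot lies up to 5 mm off this point, either way along y, and this is not reported; its height and x are true.
- slidebox: Sliding box, origin and axes as base at start; on its rail the keeper, 28 mm wide, slot along x. From the slot's real centre (mm; keeper_seat + up to 5 in y): floor z -3; mouth y -4 to 4; catch side: hook wall y -16.2 to -8.2, its lip over the slot to y -4, z 5.3 to 9.7; far wall y 4 to 11, top z 8. Bar's middle: z 0 on the floor, 2 drawn back under the lip, 9 or more on a wall.
- loop: The wire loop with its crossbar (see its joint). Origin: its pivot on the lever.
- slidebox_joint (a joint): Travel (m) of the second box, on a runner, towards the fixed box: 0 apart (18 mm gap), held off by a spring of 3.2 N/mm; 0.004 to 0.015 when the catch is home, by where the keeper is set; stop at 0.0175.
- stone: Grey pebble, 58 mm across, 26 mm high, in the fixed box's compartment. Leave alone. Origin: centre of underside.
- jar: Clear jar with white cap, 60 mm across, 85 mm high, on the table. Leave alone. Origin: centre of underside.
- packet: Small closed cardboard box, 50 x 75 x 30 mm, on the table. Leave alone. Origin: centre of underside.

How it is judged (in metres and radians):
On the way, in this order (a step that is already met when the one before it is completed fails the run):
1. the crossbar is down in the keeper's slot, lever still open (below 0.6 rad) (z of crossbar in the frame of keeper_seat between -0.005 and 0.0045 m and y of crossbar in the frame of keeper_seat between -0.0125 and 0.0075 m and value of joint lever_joint below 0.6 rad), for 0.2 s.
2. the lever is home past the dead point (over 1.50 rad) with the sliding box drawn in by more than 2.5 mm (value of joint lever_joint above 1.5 rad and value of joint slidebox_joint above 0.0025 m), for 0.2 s.
At the end, for the whole second after the job is handed in: The crossbar is in the keeper's slot (its middle at y -12.5 to 7.5 mm, z -5 to 4.5 mm from keeper_seat), the lever is home (over 1.50 rad) and at rest, the sliding box is drawn in by more than 2.5 mm (all of step 2 and z of crossbar in the frame of keeper_seat between -0.005 and 0.0045 m and y of crossbar in the frame of keeper_seat between -0.0125 and 0.0075 m and velocity of joint lever_joint below 0.1 rad/s); the robot touches nothing.
It fails at once if the lever is pushed with more than 25 N (holding the loop does not count) (not (contact force between loop and the fingers above 0.5 N) and (contact force between lever and the fingers above 25 N or contact force between lever and the arm above 25 N)).
It fails at once if the loop is pressed on the keeper with more than 25 N while the lever is still open (below 0.3 rad) (contact force between loop and slidebox above 25 N and value of joint lever_joint below 0.3 rad).
It fails at once if the robot itself pushes on the sliding box or keeper with more than 25 N (contact force between slidebox and the fingers above 25 N or contact force between slidebox and the arm above 25 N).
It fails at once if the pebble, jar or small carton is shifted by more than 25 mm (distance of any of stone, jar, packet from where it was at the start of the episode above 0.025 m).
It also fails if it takes over 72 s, if anything falls off the work surface, if the arm or the gripper's body presses on something with over 40 N, if the wrist force passes 120 N, or if a joint passes its speed limit or range.

## Working session

There is one attempt and no reset: what is moved stays moved. The work goes in short steps, Python scripts to look and compute and a shell command to move; the robot and the scene stay as the last step left them, time stands still between calls to the robot, and variables do not carry over. Pictures are saved under pics/ and viewed, and the job is handed in when it is done.

```bash
ls; mkdir -p pics
python3 - <<'E'
from cell import env, vision, job
import cv2
print(env.state())
for n in ("side","top","wrist"):
    c=vision.calibration(n); print(n,c)
    im,d=vision.read_camera(n); cv2.imwrite(f"pics/{n}0.png",im)
    import numpy as np; np.save(f"{n}0.npy",d)
E
```

```text
pics
{'t': 0.0, 'joints': array([ 1.01139901e+00,  4.91548466e-01,  1.55945176e+00, -3.47582685e-05,
        1.09169447e+00, -1.05615932e-01]), 'qvel': array([-9.28005872e-05, -1.70071659e-03,  1.29314208e-03, -6.68251231e-04,
       -1.36766798e-03, -8.37219825e-04]), 'tau': array([-1.86517187e-03, -6.12643075e+01, -2.58180499e+01,  6.91342587e-02,
        4.81123442e-02, -6.54783048e-05]), 'eef_pos': array([273.82446432, 561.5056373 , 177.16786828]), 'tcp_rot': array([-1.57071081e+00,  1.09915093e-03,  1.11703103e+00]), 'ft_force': array([0.78772069, 1.03852148, 0.5049877 ]), 'moment': array([0.02851642, 0.03873063, 0.03523375]), 'opening': 1.0019685534686604}
side {'vertical_fov': 47.70134796036721, 'cx': 322.58717649805726, 'cy': 199.573426087148, 'pose': array([[ 7.76424563e-01, -4.00845533e-01,  4.86300069e-01,
         7.14944762e+01],
       [-6.29971241e-01, -4.72410255e-01,  6.16412838e-01,
        -5.56172228e+02],
       [-1.73531929e-02, -7.84953126e-01, -6.19312083e-01,
         7.48354687e+02],
       [ 0.00000000e+00,  0.00000000e+00,  0.00000000e+00,
         1.00000
[... 196 characters left out ...]

       [-9.99840537e-01, -9.72815915e-03,  1.49754155e-02,
         3.19774320e+01],
       [-1.37612040e-02, -1.14728229e-01, -9.93301597e-01,
         1.24461151e+03],
       [ 0.00000000e+00,  0.00000000e+00,  0.00000000e+00,
         1.00000000e+00]])}
wrist {'vertical_fov': 58.036645547741536, 'cx': 320.7132953454723, 'cy': 203.5022266205381, 'pose': array([[ 4.37784329e-01,  8.65298500e-01,  2.44138050e-01,
         2.04794345e+02],
       [ 8.99079237e-01, -4.20976619e-01, -1.20146627e-01,
         5.95831705e+02],
       [-1.18628489e-03,  2.72097762e-01, -9.62268882e-01,
         3.85341047e+02],
       [ 0.00000000e+00,  0.00000000e+00,  0.00000000e+00,
         1.00000000e+00]])}
```

View pics/side0.png

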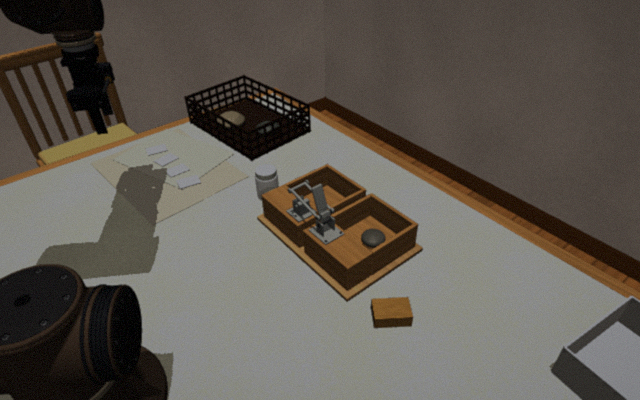

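View pics/top0.png

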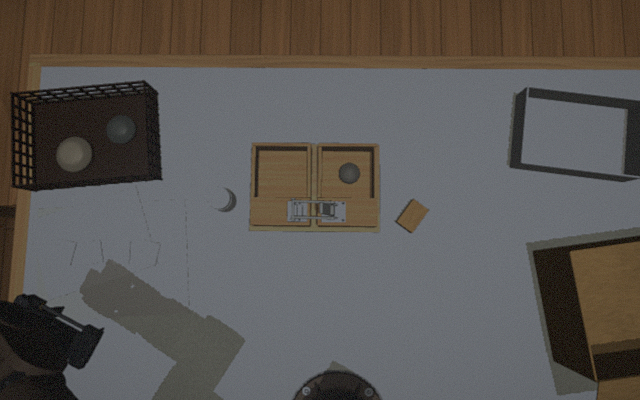

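View pics/wrist0.png

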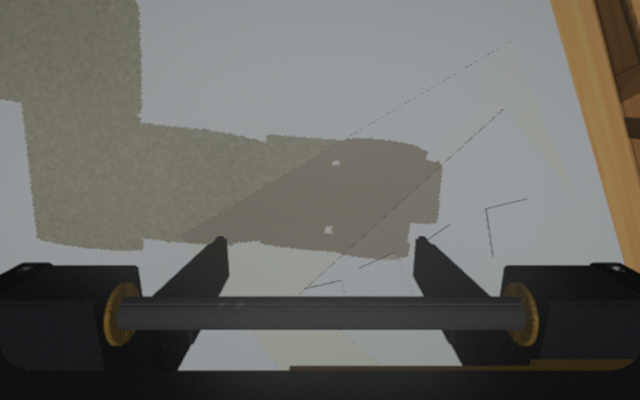

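The boxes sit in the top view around (250-380, 142-232), catch at about (288-347, 200-222). The keeper is at the left (+y), the jar at (230,200) and the packet at (411,215). Next I enlarge.

```bash
cat > h.py <<'E'
import numpy as np, cv2
from cell import env, vision, job
def K(c): 
    f=200/np.tan(np.radians(c["vertical_fov"]/2)); return f
def ray(c,u,v):
    f=K(c); d=np.array([(u-c["cx"])/f,(v-c["cy"])/f,1.]); P=c["pose"]; return P[:3,3],P[:3,:3]@d
def atz(c,u,v,z):
    o,d=ray(c,u,v); return o+d*(z-o[2])/d[2]
def dep(c,u,v,D):
    o,d=ray(c,u,v); return o+d*D
def tri(c1,p1,c2,p2):
    o1,d1=ray(c1,*p1);o2,d2=ray(c2,*p2)
    s=np.linalg.lstsq(np.c_[d1,-d2],o2-o1,rcond=None)[0]
    a=o1+d1*s[0];b=o2+d2*s[1]; return (a+b)/2,np.linalg.norm(a-b)
def proj(c,p):
    P=c["pose"];q=P[:3,:3].T@(np.asarray(p)-P[:3,3]);f=K(c);return c["cx"]+f*q[0]/q[2],c["cy"]+f*q[1]/q[2]
def crop(im,u0,u1,v0,v1,s,name):
    cv2.imwrite(name,cv2.resize(im[v0:v1,u0:u1],None,fx=s,fy=s,interpolation=cv2.INTER_CUBIC))
E
python3 - <<'E'
from h import *
crop(np.clip(cv2.imread("pics/top0.png")*1.5,0,255).astype(np.uint8),240,390,135,240,5,"pics/top0c.png")
crop(np.clip(cv2.imread("pics/side0.png")*1.8,0,255).astype(np.uint8),250,430,155,305,4,"pics/side0c.png")
E
```

```text
(no output)
```

View pics/top0c.png

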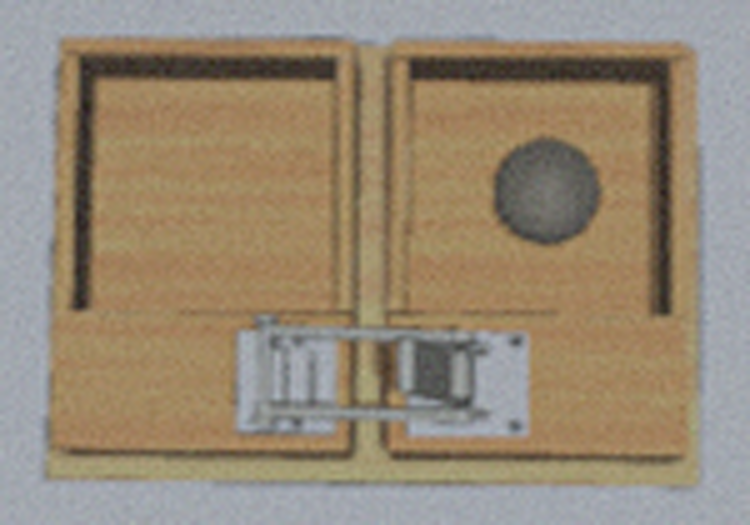

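View pics/side0c.png

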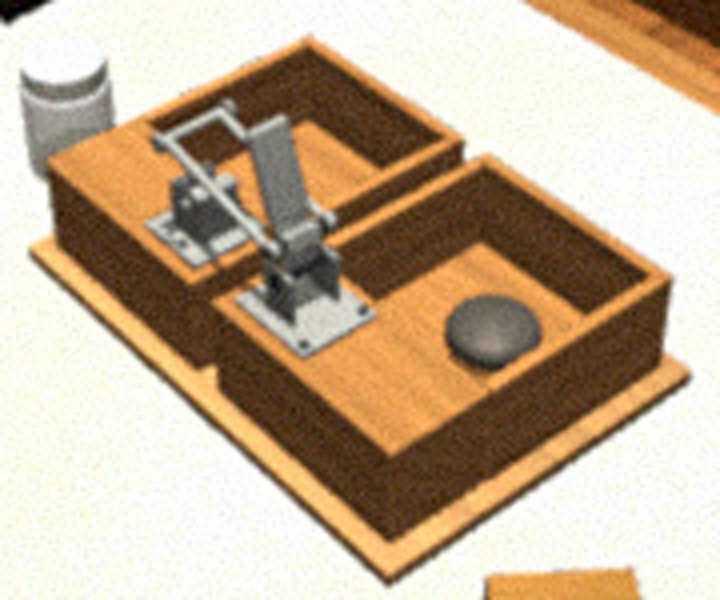

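Run:
```python
from h import *
from scipy.optimize import least_squares
ct=vision.calibration("top");cs=vision.calibration("side")
T=lambda a,b:(240+(a)/5-0.4,135+b/5-0.4)
S=lambda a,b:(250+a/4-.4,155+b/4-.4)
# base-frame points -> pix
pts=[(ct,(175,-112,82),T(694,45)),(ct,(-35,-112,82),T(687,456)),(ct,(175,206,82),T(62,40)),(ct,(-35,206,82),T(52,452)),
(cs,(175,-112,82),S(672,277)),(cs,(-35,-112,82),S(390,453)),(cs,(-35,38,82),S(215,300)),(cs,(175,206,82),S(310,40)),(cs,(-35,206,82),S(48,160)),(cs,(175,38,82),S(487,157))]
def tf(p,q):
    c,s=np.cos(p[2]),np.sin(p[2]); return np.array([p[0]+c*q[0]-s*q[1],p[1]+s*q[0]+c*q[1],q[2]])
def res(p,only=None):
    return np.concatenate([np.subtract(proj(c,tf(p,q)),u) for c,q,u in pts if only is None or c is only])
for o in (None,ct,cs):
    r=least_squares(lambda p:res(p,o),[450,20,0]);print(r.x,np.degrees(r.x[2]));print(np.round(r.fun.reshape(-1,2),1).tolist())
p=least_squares(res,[450,20,0]).x
kA,e1=tri(ct,T(265,322),cs,S(229,104));kB,e2=tri(ct,T(260,412),cs,S(160,143))
print(kA,e1,kB,e2)
c,s=np.cos(p[2]),np.sin(p[2]); R=np.array([[c,s],[-s,c]])
for k in(kA,kB):print(R@(k[:2]-p[:2]))
```

```text
[ 5.26980321e+02  1.43867748e+01 -1.61101065e-03] -0.09230411115140039
[[-0.6, -0.5], [1.0, 0.3], [0.6, -0.8], [0.1, -0.5], [0.8, 0.1], [0.1, 1.1], [-1.4, 0.5], [0.1, -1.5], [-1.3, -0.2], [-0.0, -1.3]]
[ 5.26127608e+02  1.49790548e+01 -7.28863350e-04] -0.04176079377278301
[[-0.9, -0.2], [0.7, 0.6], [0.3, -0.4], [-0.1, -0.0]]
[ 5.27464376e+02  1.41580727e+01 -2.93844829e-03] -0.16836068512889957
[[1.1, 0.1], [0.3, 1.0], [-1.2, 0.4], [0.5, -1.5], [-1.0, -0.3], [0.3, -1.3]]
[551.13835277 109.40142328 156.6349036 ] 2.9765809384695476 [507.78326049 112.60768948 148.97610342] 0.8698843097557964
[24.00493075 95.05344398]
[-19.35527059  98.18986053]
```

```bash
cat >> h.py <<'E'
from scipy.spatial.transform import Rotation as Ro
def to(x,y,z,rpy=(-np.pi/2,0,0)):
    s=env.state(); R=Ro.from_euler("xyz",s["tcp_rot"]); T=Ro.from_euler("xyz",rpy)
    print("t",round(s["t"],2),"pos",np.round(s["eef_pos"],1),"rot",np.round(np.degrees(s["tcp_rot"]),1),"F",np.round(s["ft_force"],1),"op",round(s["opening"],2))
    print("shift",np.round(R.inv().apply(np.array([x,y,z])-s["eef_pos"]),1),"turn",np.round(np.degrees((R.inv()*T).as_rotvec()),1))
E
python3 -c "
from h import *
to(527,105,260)"
python3 -m crank '[[0,-50,0,0,0,0],[-299,-80,-427,0,64,0],[-299,-80,-427,0,64,0],[-299,-80,-427,0,64,0],[-299,-80,-427,0,64,0]]' 1
python3 -c "
from h import *
to(527,105,260)"
```

```text
t 0.15 pos [273.9 561.6 177.3] rot [-90.   0.  64.] F [-0.3  0.2 -0. ] op 1.0
shift [-299.5  -82.5 -427.7] turn [ 0. 64. -0.]
t: 0.65
eef_pos: [371.1, 385.3, 238.9]
tcp_rot: [-1.571, 0.001, 0.511]
ft_force: [0.8, 0.2, -0.2]
opening: 0.998
t 0.65 pos [371.1 385.3 238.9] rot [-90.    0.   29.3] F [ 0.8  0.2 -0.2] op 1.0
shift [  -1.2  -20.9 -320.7] turn [ 0.  29.3 -0. ]
```

```bash
python3 -m crank '[[-1,-21,-321,0,29.3,0],[-1,-21,-321,0,29.3,0],[-1,-21,-321,0,29.3,0],[-1,-21,-321,0,29.3,0],[-1,-21,-321,0,29.3,0]]' 1
python3 -c "
from h import *
to(527,105,260)"
```

```text
t: 1.15
eef_pos: [492.3, 166.9, 255.4]
tcp_rot: [-1.572, 0.0, -0.003]
ft_force: [1.0, 0.6, 0.9]
opening: 1.0
t 1.15 pos [492.3 166.9 255.4] rot [-90.    0.   -0.1] F [1.  0.6 0.9] op 1.0
shift [ 34.8  -4.6 -61.8] turn [ 0.  -0.1 -0. ]
```

```bash
python3 -m crank '[[35,-5,-62,0,0,0],[35,-5,-62,0,0,0],[35,-5,-62,0,0,0]]' 1
cat > look.py <<'E'
from h import *
import sys,pickle
n=sys.argv[1];cam=sys.argv[2] if len(sys.argv)>2 else "wrist"
c=vision.calibration(cam); im,d=vision.read_camera(cam)
cv2.imwrite(f"pics/{n}.png",im);np.save(f"pics/{n}.npy",d);pickle.dump(c,open(f"pics/{n}.pkl","wb"))
print(c["pose"][:3,3])
E
python3 look.py w1; python3 -c "
from h import *
to(527,105,260)"
```

```text
t: 1.45
eef_pos: [528.4, 102.3, 260.2]
tcp_rot: [-1.572, 0.001, -0.006]
ft_force: [0.7, 0.3, -0.4]
opening: 0.999
[528.44225291 179.50983994 468.22602171]
t 1.5 pos [527.4 103.7 260.1] rot [-90.    0.1  -0.3] F [-0.3  0.4  0.5] op 1.0
shift [-0.4  0.1  1.3] turn [ 0.  -0.3 -0.1]
```

View pics/w1.png

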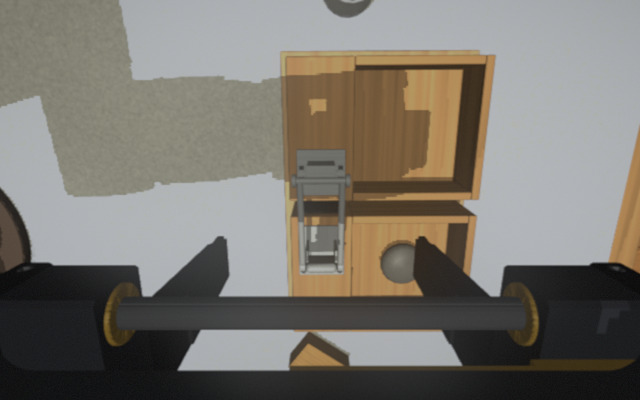

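The crossbar spans (295–349, 181), and the keeper is just above it with its slot as a dark line near (321,163).

```bash
python3 look.py w1b
python3 - <<'E'
from h import *
crop(np.clip(cv2.imread("pics/w1b.png")*1.5,0,255).astype(np.uint8),280,365,140,200,9,"pics/w1bc.png")
E
```

```text
[527.57814487 180.90718201 468.15607517]
```

View pics/w1bc.png

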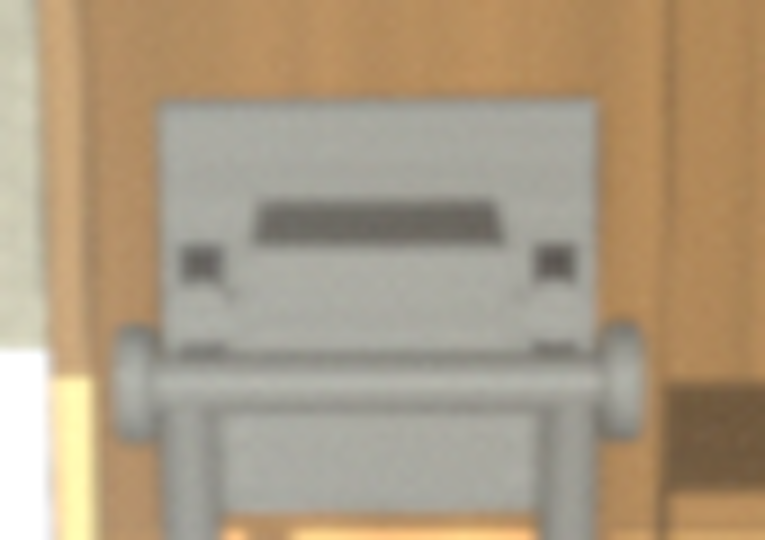

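Run:
```python
from h import *
import pickle
c=pickle.load(open("pics/w1b.pkl","rb"));d=np.load("pics/w1b.npy")
P=lambda a,b:(280+a/9-.45,140+b/9-.45)
print("far wall top outer edge",atz(c,*P(255,245),117),atz(c,*P(503,245),117))
print("foot",atz(c,*P(380,200),85))
for y in range(200,520,12):
    u,v=P(380,y);D=d[int(round(v)),int(round(u))];print(y,np.round(dep(c,u,v,D),1))
for k in ((132,380),(623,380)):
    u,v=P(*k);print("knob",dep(c,u,v,d[int(round(v)),int(round(u))]))
```

```text
far wall top outer edge [514.62668189 119.08956439 117.        ] [541.73804241 118.97124395 117.        ]
foot [528.37620176 118.79291998  85.        ]
200 [528.4 119.2  87.6]
212 [528.4 118.7  93.2]
224 [528.3 118.5 100.4]
236 [528.3 119.1 112. ]
248 [528.3 118.9 118. ]
260 [528.3 117.4 117.1]
272 [528.3 116.2 117.7]
284 [528.3 114.9 118.1]
296 [528.3 113.5 117.5]
308 [528.3 112.2 117.9]
320 [528.3 108.8 107.4]
332 [528.3 107.4 107.4]
344 [528.3 106.  107.5]
356 [528.2 114.6 154.6]
368 [528.2 113.8 156.6]
380 [528.2 112.7 156.9]
392 [528.2 111.8 158.2]
404 [528.2 109.9 155.1]
416 [528.2 100.6 120.3]
428 [528.2  99.4 120.7]
440 [528.2  97.9 120.1]
452 [528.2  96.4 119.7]
464 [528.2  95.2 120.3]
476 [528.2  93.7 119.8]
488 [528.2  92.2 119.2]
500 [528.2  82.5  87.1]
512 [528.2  81.   87. ]
knob [504.08620462 113.4680916  159.95729156]
knob [551.78358189 113.1433317  159.42374358]
```

```bash
python3 -c "
from h import *
to(528,113,139)"
```

```text
t 1.55 pos [526.9 104.7 260.1] rot [-90.    0.1  -0.2] F [-0.6  0.1 -0.6] op 1.0
shift [  1.2 121.1   8.3] turn [ 0.  -0.2 -0.1]
```

```bash
python3 -m crank '[[1.2,40,8.3,0,0,0],[1.2,70,8.3,0,0,0],[1.2,70,8.3,0,0,0]]' 1; python3 look.py w2;  python3 -c "
from h import *
crop(np.clip(cv2.imread('pics/w2.png')*1.5,0,255).astype(np.uint8),250,390,150,250,5,'pics/w2c.png')
to(528,113,139)"
```

```text
t: 1.85
eef_pos: [525.6, 114.2, 187.1]
tcp_rot: [-1.572, 0.008, -0.002]
ft_force: [0.2, 0.4, 0.6]
opening: 0.998
[526.85460363 191.39483049 395.08245872]
t 1.9 pos [526.9 114.1 189.4] rot [-90.    0.2  -0.1] F [ 1.2 -1.2  1.7] op 1.0
shift [ 1.3 50.4 -1. ] turn [ 0.  -0.1 -0.2]
```

View pics/w2.png

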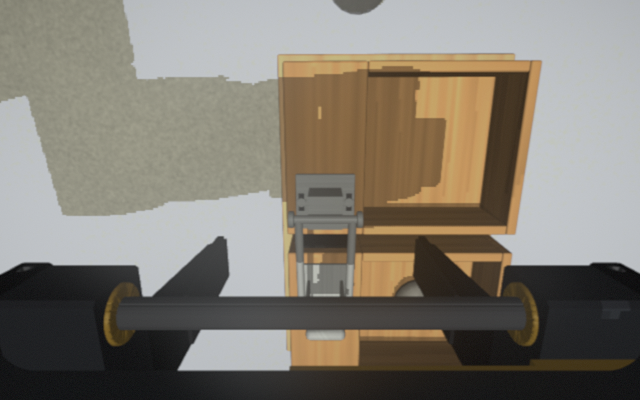

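View pics/w2c.png

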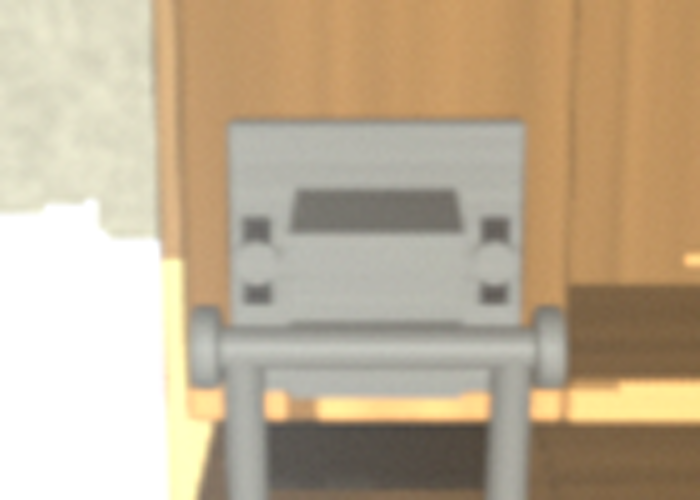

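The bar is at (320,219) in the picture, knobs at (291/360, 219). The keeper's top is visible above it.

Run:
```python
from h import *
import pickle
c=pickle.load(open("pics/w2.pkl","rb"));d=np.load("pics/w2.npy")
for v in range(183,230):
    D=d[v,322];print(v,np.round(dep(c,322,v,D),1)[1:],end=' ')
for u in (291,292,359,360):
    print(np.round(dep(c,u,219,d[219,u]),1))
```

```text
183 [122.7  87.2] 184 [121.7  86.7] 185 [120.9  87. ] 186 [120.1  87.3] 187 [118.9  86.1] 188 [119.2  91.4] 189 [118.7  92.8] 190 [118.9  97.3] 191 [118.8 100.6] 192 [118.7 103.6] 193 [119.  108.3] 194 [119.  111.4] 195 [119.1 115.3] 196 [119.  118.1] 197 [118.1 117.5] 198 [117.6 118.9] 199 [116.5 118. ] 200 [115.9 118.7] 201 [115.4 119.9] 202 [114.3 118.8] 203 [113.3 118.2] 204 [112.6 118.5] 205 [108.8 108.4] 206 [108.1 108.9] 207 [106.4 106.2] 208 [105.6 106.2] 209 [104.9 107. ] 210 [104.1 107.2] 211 [103.2 106.9] 212 [102.4 107.4] 213 [101.7 107.7] 214 [103.9 117.5] 215 [114.5 153.4] 216 [114.3 155.1] 217 [113.6 155.3] 218 [113.3 156.6] 219 [112.2 155.7] 220 [111.6 155.8] 221 [111.2 156.8] 222 [110.1 155.9] 223 [109.1 154.9] 224 [ 96.2 120. ] 225 [ 95.4 120.1] 226 [ 94.2 119.1] 227 [ 93.8 120.3] 228 [ 92.8 119.9] 229 [ 92.  120.1] [504.8 113.6 159.7]
[505.4 113.4 159.3]
[551.5 113.7 160. ]
[552.1 113.8 160.2]
```

```bash
python3 -m crank '[[1,40,-1.5,0,0,0],[1,52,-1.5,0,0,0],[1,52,-1.5,0,0,0],[1,52,-1.5,0,0,0]]' 1;  python3 -c "
from h import *
to(528,112.5,137)"
```

```text
t: 2.3
eef_pos: [528.4, 112.8, 139.0]
tcp_rot: [-1.571, 0.003, -0.002]
ft_force: [0.6, -0.3, 1.0]
opening: 1.001
t 2.3 pos [528.4 112.8 139. ] rot [-90.    0.2  -0.1] F [ 0.6 -0.3  1. ] op 1.0
shift [-0.4  2.  -0.3] turn [ 0.  -0.1 -0.2]
```

```bash
python3 -m crank '[[0,1,0,0,0,0],[0,1,0,0,0,0],[0,1,0,0,0,0],[0,1,0,0,0,0],[0,1,0,0,0,0]]' 0.4;python3 -m crank '[[0,0,0,0,0,0],[0,0,0,0,0,0]]' 0.4;  python3 look.py w3;  python3 -c "
from h import *
to(528,112,137)
crop(np.clip(cv2.imread('pics/w3.png')*1.5,0,255).astype(np.uint8),240,400,200,300,5,'pics/w3c.png')"
```

```text
t: 2.8
eef_pos: [528.4, 112.8, 138.1]
tcp_rot: [-1.571, 0.003, -0.002]
ft_force: [-0.6, -0.1, 0.4]
opening: 0.637
t: 3.0
eef_pos: [528.4, 112.8, 138.1]
tcp_rot: [-1.571, 0.003, -0.002]
ft_force: [-0.0, 0.0, 0.2]
opening: 0.469
[528.64257363 189.90883831 346.15214196]
t 3.05 pos [528.4 112.7 138.1] rot [-90.    0.2  -0.1] F [ 0.4  0.6 -0.3] op 0.43
shift [-0.4  1.1 -0.7] turn [ 0.  -0.1 -0.2]
```

View pics/w3c.png

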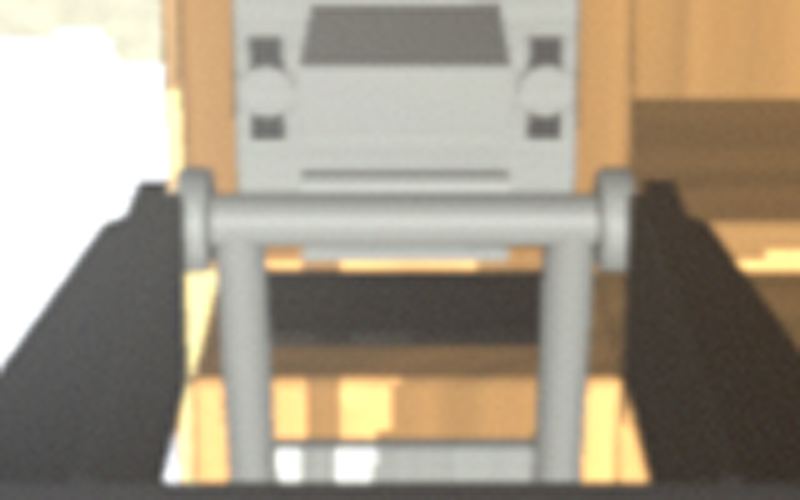

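```bash
python3 -m crank '[[0,0,0,0,0,0],[0,0,0,0,0,0],[0,0,0,0,0,0]]' 0.3;  python3 look.py w4;  python3 -c "
from h import *
to(528,112,137)
crop(np.clip(cv2.imread('pics/w4.png')*1.5,0,255).astype(np.uint8),240,400,200,300,5,'pics/w4c.png')"
```

```text
t: 3.35
eef_pos: [528.4, 112.8, 138.1]
tcp_rot: [-1.571, 0.003, -0.002]
ft_force: [-0.8, 0.4, -0.5]
opening: 0.304
[528.64545929 189.91275272 346.11556062]
t 3.4 pos [528.4 112.8 138.1] rot [-90.    0.2  -0.1] F [-1.1  0.7 -1.4] op 0.31
shift [-0.4  1.1 -0.8] turn [ 0.  -0.1 -0.2]
```

View pics/w4c.png

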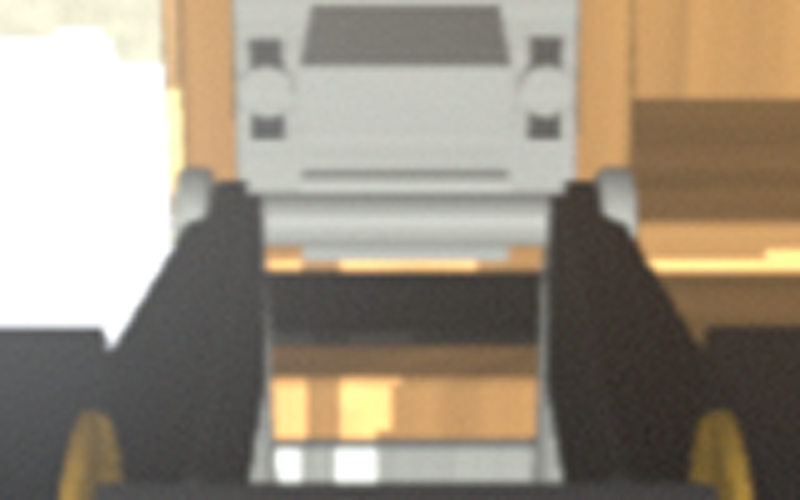

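Run:
```python
from h import *
import pickle
c=pickle.load(open("pics/w4.pkl","rb"));d=np.load("pics/w4.npy")
for z in (138,148,158):
  for y in (102,112,122): print(z,y,np.round(proj(c,(541,y,z)),0))
for v in range(234,262,2):
    for u in (286,357): print(v,u,np.round(dep(c,u,v,d[v,u]),1),end=' ')
    print()
for v in range(236,254,2): print(v,np.round(dep(c,320,v,d[v,320]),1))
```

```text
138 102 [341. 248.]
138 112 [342. 233.]
138 122 [342. 218.]
148 102 [342. 255.]
148 112 [343. 239.]
148 122 [343. 223.]
158 102 [343. 262.]
158 112 [344. 246.]
158 122 [344. 229.]
234 286 [501.1  91.   83.6] 234 357 [556.3  90.5  82.3] 
236 286 [510.8 124.9 176.2] 236 357 [546.5 125.  176.6] 
238 286 [511.1 124.9 179. ] 238 357 [546.2 125.1 179.7] 
240 286 [511.4 125.3 182.8] 240 357 [545.9 125.1 182.3] 
242 286 [511.7 125.4 185.5] 242 357 [545.6 125.4 185.5] 
244 286 [511.9 125.1 187.3] 244 357 [545.4 125.2 187.6] 
246 286 [512.1 125.1 189.9] 246 357 [545.2 125.1 189.8] 
248 286 [512.1 124.2 190.1] 248 357 [544.9 125.4 193.1] 
250 286 [512.3 123.9 191.8] 250 357 [544.8 124.9 194. ] 
252 286 [512.4 123.5 193.1] 252 357 [544.5 125.1 196.7] 
254 286 [512.6 123.7 195.8] 254 357 [544.4 124.9 198.7] 
256 286 [512.8 123.7 197.9] 256 357 [544.2 124.6 200.1] 
258 286 [513.1 123.9 200.6] 258 357 [544.1 124.2 201.2] 
260 286 [513.1 123.3 201.4] 260 357 [544.1 123.4 201.6] 
236 [527.7 103.4 120.1]
238 [527.6 101.5 119. ]
240 [527.8 114.3 154.9]
242 [527.8 113.4 155.9]
244 [527.8 112.5 156.5]
246 [527.8 111.4 156.9]
248 [527.8 109.8 155.9]
250 [528.6 189.9 346.1]
252 [527.5  75.1  81.5]
```

```bash
python3 look.py s4 side
python3 - <<'E'
from h import *
crop(np.clip(cv2.imread('pics/s4.png')*1.8,0,255).astype(np.uint8),240,400,100,250,4,'pics/s4c.png')
E
```

```text
[  71.49447617 -556.17222766  748.35468715]
```

View pics/s4c.png

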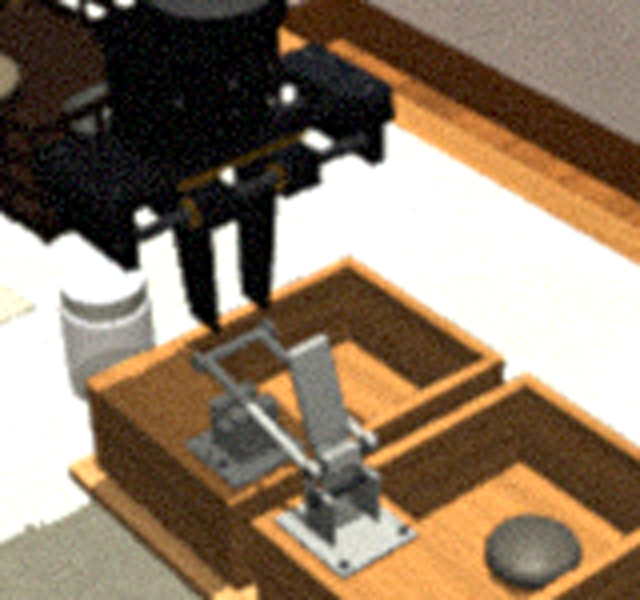

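View pics/w4.png

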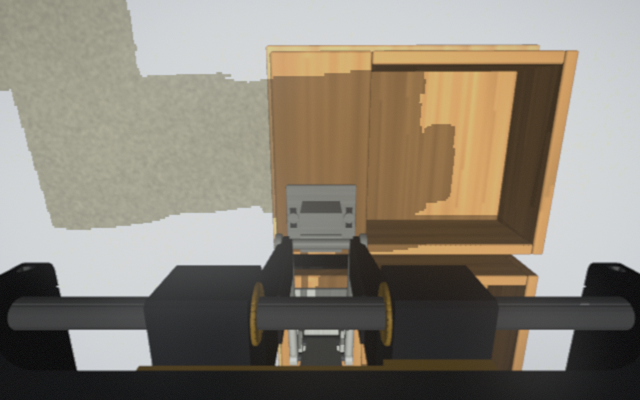

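Run:
```python
from h import *
c=vision.calibration("side");d=np.load("pics/s4.npy")
for u,v in ((292.9,181.6),(305.4,176)):
    o,r=ray(c,u,v); 
    for y in (103,113,123):
        print(np.round(o+r*(y-o[1])/r[1],1))
    print("depth",[np.round(dep(c,u,v-k,d[int(v)-k,int(u)]),1) for k in (0,1,2,3)])
print(proj(c,(541,112,138)),proj(c,(514,112,138)))
s=env.state();print(s)
```

```text
[511.2 103.  176.4]
[517.9 113.  167.7]
[524.5 123.  159.1]
depth [array([509.6, 100.6, 178.5]), array([511.9, 103.8, 178.3]), array([509.1,  99.3, 184.8]), array([507.5,  96.7, 189.5])]
[545.  103.  175.6]
[552.2 113.  167. ]
[559.4 123.  158.3]
depth [array([545.4, 103.5, 175.2]), array([542.8,  99.8, 181.1]), array([544.3, 101.6, 182.1]), array([545. , 102.5, 183.9])]
(np.float64(302.2375613597732), np.float64(188.57678342993336)) (np.float64(292.5360806830806), np.float64(193.30446786805604))
{'t': 3.45, 'joints': array([ 8.81959014e-02,  4.19042385e-01,  1.81128221e+00, -4.92967265e-04,
        9.13995613e-01,  9.03158451e-02]), 'qvel': array([ 7.42699731e-04,  3.11860441e-05, -2.32782182e-03, -6.27089450e-04,
        4.25728034e-04,  4.21117756e-04]), 'tau': array([-7.09881933e-04, -5.29106855e+01, -2.23599458e+01,  6.65581995e-02,
        3.70744395e-02, -2.96498092e-04]), 'eef_pos': array([528.43637436, 112.76326243, 138.0656896 ]), 'tcp_rot': array([-1.57143034,  0.00268136, -0.00181926]), 'ft_force': array([-0.41624859, -0.27093791, -0.70275502]), 'moment': array([-0.05322066,  0.00712926, -0.00381578]), 'opening': 0.30040804085317646}
```

Both views agree the real fingertips stand at z≈175, about 37 mm above the reported TCP (138), so the fingers closed above the bar and nothing was touched. From here I'll reference the tips by camera. I open, descend 37 mm and check.

```bash
python3 -m crank '[[0,0,0,0,0,0],[0,0,0,0,0,0],[0,0,0,0,0,0],[0,0,0,0,0,0],[0,0,0,0,0,0]]' 0.85;python3 -m crank '[[0,10,0,0,0,0],[0,20,0,0,0,0],[0,20,0,0,0,0]]' 0.85;  python3 look.py w5;  python3 -c "
from h import *
to(528,112,101)
crop(np.clip(cv2.imread('pics/w5.png')*1.5,0,255).astype(np.uint8),220,420,190,310,4,'pics/w5c.png')"
```

```text
t: 3.95
eef_pos: [528.4, 112.8, 138.1]
tcp_rot: [-1.571, 0.003, -0.002]
ft_force: [0.1, 0.6, 0.5]
opening: 0.665
t: 4.25
eef_pos: [527.5, 112.6, 116.3]
tcp_rot: [-1.572, 0.006, -0.002]
ft_force: [0.7, 0.3, -0.0]
opening: 0.84
[528.282046   189.84958459 324.3252496 ]
t 4.3 pos [527.8 112.7 117. ] rot [-90.    0.3  -0.1] F [ 0.4  0.5 -0.3] op 0.85
shift [ 0.2 16.  -0.7] turn [ 0.  -0.1 -0.3]
```

View pics/w5c.png

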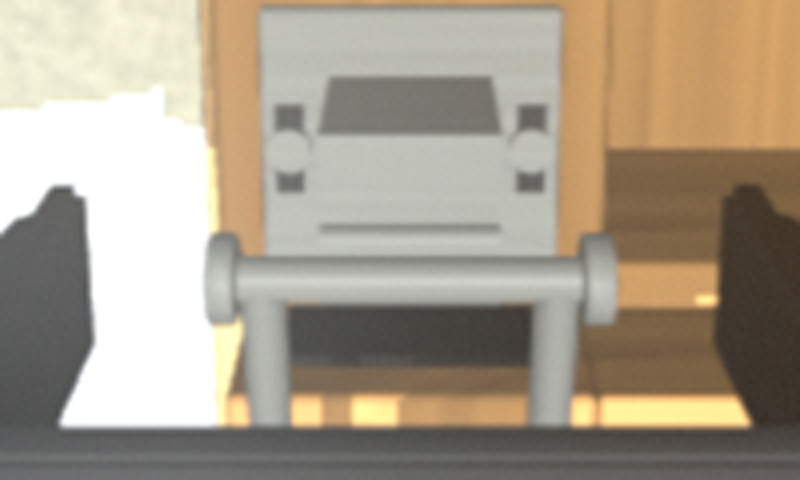

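```bash
python3 -m crank '[[0,8,-0.5,0,0,0],[0,15,-0.5,0,0,0],[0,16,-0.5,0,0,0],[0,16,-0.5,0,0,0]]' 0.85;  python3 look.py w6;  python3 -c "
from h import *
to(528,112,101)
import pickle
c=pickle.load(open('pics/w6.pkl','rb'));d=np.load('pics/w6.npy')
for v in range(215,290,3): print(v,[np.round(dep(c,u,v,d[v,u]),1).tolist() for u in (235,322,405)])
crop(np.clip(cv2.imread('pics/w6.png')*1.5,0,255).astype(np.uint8),220,420,190,310,4,'pics/w6c.png')"
```

```text
t: 4.7
eef_pos: [527.6, 112.2, 100.7]
tcp_rot: [-1.572, 0.005, -0.002]
ft_force: [-0.3, -0.1, -0.6]
opening: 0.848
[528.42275894 189.35575335 308.73842413]
t 4.75 pos [527.8 112.2 101. ] rot [-90.    0.3  -0.1] F [ 0.2 -1.1 -0.4] op 0.85
shift [ 0.2 -0.  -0.2] turn [ 0.  -0.1 -0.3]
215 [[450.3, 91.7, 1.8], [528.2, 119.0, 87.4], [597.7, 97.6, 20.3]]
218 [[449.9, 88.6, 0.9], [528.2, 119.6, 95.6], [597.3, 95.7, 22.5]]
221 [[449.8, 85.8, 1.1], [528.2, 118.8, 99.1], [597.8, 92.7, 21.4]]
224 [[450.0, 83.5, 2.7], [528.2, 119.3, 106.2], [597.9, 90.1, 21.6]]
227 [[449.2, 79.9, 0.4], [528.2, 119.2, 111.0], [598.1, 87.4, 21.4]]
230 [[449.1, 77.0, 0.6], [528.2, 119.1, 116.0], [598.3, 84.6, 21.2]]
233 [[449.2, 74.6, 1.9], [528.2, 118.3, 118.7], [597.9, 82.9, 23.8]]
236 [[484.5, 124.3, 139.1], [528.2, 116.3, 118.2], [570.0, 124.2, 138.7]]
239 [[485.6, 124.5, 143.7], [528.2, 114.7, 118.7], [569.5, 123.5, 141.0]]
242 [[485.9, 123.5, 145.1], [528.2, 113.0, 118.8], [569.1, 122.6, 142.9]]
245 [[486.6, 123.2, 148.1], [528.2, 106.3, 107.1], [568.3, 122.6, 146.7]]
248 [[487.2, 122.8, 150.9], [528.2, 104.7
[... 288 characters left out ...]
2, 102.3, 119.8], [567.7, 116.8, 151.1]]
263 [[487.1, 115.9, 152.6], [528.2, 100.3, 119.4], [568.2, 114.5, 149.6]]
266 [[487.1, 114.4, 152.8], [528.3, 114.5, 152.9], [567.8, 113.8, 151.3]]
269 [[487.0, 112.9, 152.8], [528.3, 114.0, 155.1], [568.1, 111.9, 150.7]]
272 [[486.9, 111.4, 153.0], [528.3, 113.2, 156.5], [568.0, 110.6, 151.2]]
275 [[487.1, 110.3, 154.0], [528.3, 111.5, 156.1], [568.1, 109.1, 151.4]]
278 [[487.2, 109.3, 154.9], [528.3, 110.0, 156.3], [568.0, 107.9, 152.2]]
281 [[487.3, 108.0, 155.5], [528.2, 57.5, 60.2], [567.9, 106.8, 153.0]]
284 [[487.2, 106.4, 155.5], [528.2, 58.4, 66.5], [568.0, 105.2, 153.1]]
287 [[487.4, 105.6, 156.8], [528.2, 57.2, 68.9], [567.8, 104.2, 154.2]]
```

View pics/w6c.png

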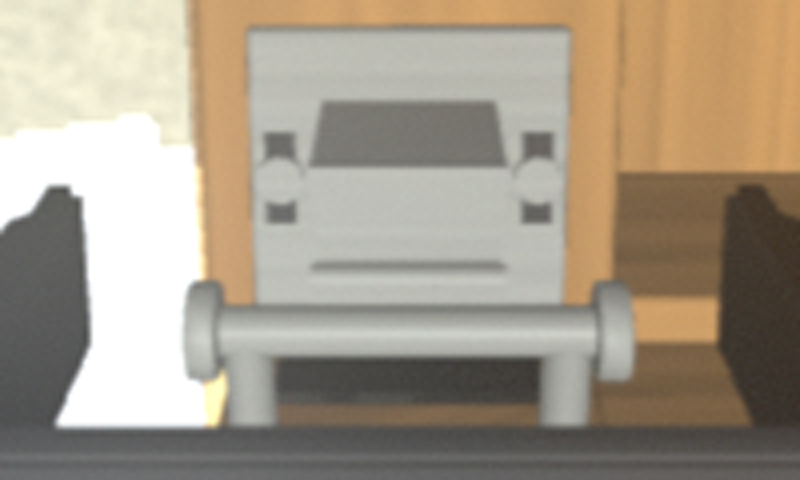

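```bash
python3 -m crank '[[0.5,0,0,0,0,0],[0.5,0,0,0,0,0],[0.5,0,0,0,0,0],[0.5,0,0,0,0,0],[0.5,0,0,0,0,0]]' 0.4; python3 -m crank '[[0,0,0,0,0,0],[0,0,0,0,0,0]]' 0.4;  python3 look.py w7;  python3 -c "
from h import *
to(528,112,101)
crop(np.clip(cv2.imread('pics/w7.png')*1.5,0,255).astype(np.uint8),220,420,190,310,4,'pics/w7c.png')"
```

```text
t: 5.25
eef_pos: [528.2, 112.2, 101.0]
tcp_rot: [-1.572, 0.005, -0.002]
ft_force: [-0.5, 1.1, 0.0]
opening: 0.542
t: 5.45
eef_pos: [528.1, 112.2, 101.0]
tcp_rot: [-1.572, 0.005, -0.002]
ft_force: [0.1, 0.3, 0.5]
opening: 0.539
[528.84808383 189.42155062 309.06309756]
t 5.5 pos [528.2 112.2 101. ] rot [-90.    0.3  -0.1] F [-0.3  0.4  0.6] op 0.54
shift [-0.2  0.  -0.2] turn [ 0.  -0.1 -0.3]
```

View pics/w7c.png

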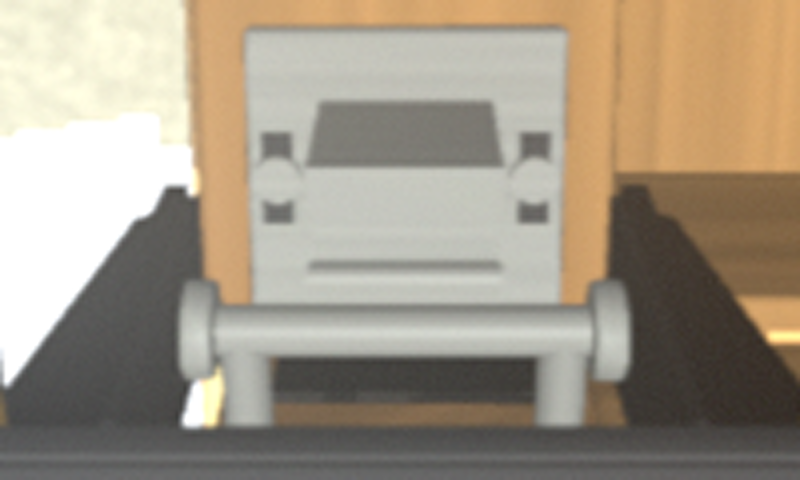

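Gripped, with the opening holding at 0.54 (51 mm, matching the 52 mm knobs). I lower the bar to just above the keeper and look again.

```bash
python3 -m crank '[[0,6,-1,0,0,0],[0,12,-2,0,0,0],[0,18,-3,0,0,0],[0,24,-3.5,0,0,0],[0,27,-3.5,0,0,0]]' 0.4; python3 -m crank '[[0,0,0,0,0,0]]' 0.4;  python3 look.py w8;  python3 -c "
from h import *
to(528,108,57)
import pickle
c=pickle.load(open('pics/w8.pkl','rb'));d=np.load('pics/w8.npy')
for v in range(225,300,2): print(v,[np.round(dep(c,u,v,d[v,u]),1).tolist() for u in (322,)])
crop(np.clip(cv2.imread('pics/w8.png')*1.5,0,255).astype(np.uint8),220,420,190,310,4,'pics/w8c.png')"
```

```text
t: 6.0
eef_pos: [528.0, 108.5, 73.2]
tcp_rot: [-1.572, 0.005, -0.002]
ft_force: [-1.6, 0.2, 1.7]
opening: 0.543
t: 6.1
eef_pos: [528.0, 108.4, 72.7]
tcp_rot: [-1.572, 0.006, -0.002]
ft_force: [-0.2, 3.8, 2.5]
opening: 0.54
[528.87605015 185.61957394 280.75098003]
t 6.15 pos [527.9 108.4  72.9] rot [-90.1   0.3  -0.1] F [-0.5  1.3  2.1] op 0.54
shift [ 0.2 15.9 -0.3] turn [ 0.1 -0.1 -0.3]
225 [[528.6, 119.5, 91.3]]
227 [[528.6, 118.9, 93.0]]
229 [[528.6, 118.8, 96.0]]
231 [[528.6, 119.2, 100.1]]
233 [[528.6, 119.0, 102.6]]
235 [[528.6, 119.1, 105.9]]
237 [[528.6, 118.7, 107.8]]
239 [[528.6, 119.5, 112.7]]
241 [[528.6, 119.0, 114.1]]
243 [[528.6, 119.2, 117.0]]
245 [[528.6, 118.7, 118.4]]
247 [[528.6, 117.6, 118.2]]
249 [[528.6, 116.8, 118.8]]
251 [[528.6, 115.3, 117.7]]
253 [[528.6, 114.0, 117.1]]
255 [[528.6, 113.4, 118.3]]
257 [[528.6, 112.3, 118.1]]
259 [[528.6, 105.9, 106.6]]
261 [[528.6, 104.8, 106.5]]
263 [[528.6, 103.7, 106.7]]
265 [[528.6, 112.2, 127.0]]
267 [[528.6, 111.7, 128.0]]
269 [[528.6, 111.1, 128.9]]
271 [[528.6, 110.2, 129.1]]
273 [[528.6, 109.0, 128.7]]
275 [[528.6, 107.8, 128.4]]
277 [[528.6, 102.2, 119.5]]
279 [[528.6, 101.2, 119.7]]
281 [[528.6, 99.9, 119.3]]
283 [[528.6, 98.9, 119.6]]
285 [[528.6, 97.8, 119.4]]
287 [[528.6, 96.9, 119.9]]
289 [[528.6, 95.6, 119.5]]
291 [[528.6, 94.7, 120.0]]
293 [[528.6, 93.3, 119.4]]
295 [[528.6, 92.7, 120.4]]
297 [[528.7, 139.8, 202.5]]
299 [[528.7, 139.2, 202.5]]
```

View pics/w8c.png

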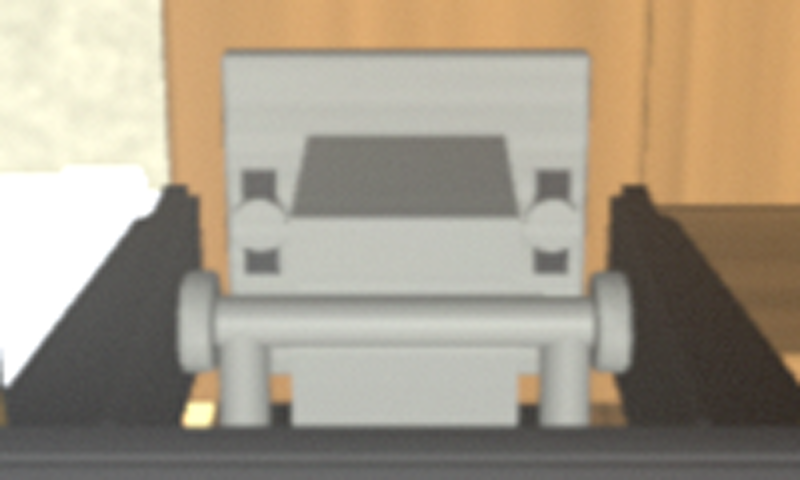

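The bar is at y≈109.2 and the slot centre at y≈108.0 in this same view. I shift −1.1 mm and lower gently.

```bash
python3 -m crank '[[0,0,-0.6,0,0,0],[0,1,-1.1,0,0,0],[0,2,-1.1,0,0,0],[0,3,-1.1,0,0,0]]' 0.4; python3 -m crank '[[0,1,0,0,0,0],[0,2,0,0,0,0]]' 0.4
```

```text
t: 6.55
eef_pos: [528.0, 107.1, 69.9]
tcp_rot: [-1.572, 0.006, -0.002]
ft_force: [-0.4, -0.5, 3.2]
opening: 0.543
t: 6.75
eef_pos: [528.0, 106.9, 67.9]
tcp_rot: [-1.572, 0.006, -0.002]
ft_force: [-1.0, -0.0, 2.7]
opening: 0.539
```

```bash
python3 -m crank '[[0,0.7,0.3,0,0,0],[0,1.4,0.3,0,0,0]]' 0.4; python3 -m crank '[[0,0.7,0,0,0,0],[0,1.4,0,0,0,0]]' 0.4
```

```text
t: 6.95
eef_pos: [528.0, 107.0, 66.4]
tcp_rot: [-1.573, 0.006, -0.002]
ft_force: [0.6, -1.2, 2.7]
opening: 0.542
t: 7.15
eef_pos: [528.0, 106.9, 64.9]
tcp_rot: [-1.573, 0.006, -0.002]
ft_force: [-0.4, -0.9, 1.7]
opening: 0.543
```

```bash
python3 -m crank '[[0,1,0,0,0,0],[0,2,0,0,0,0]]' 0.4; python3 -m crank '[[0,1,0,0,0,0],[0,2,0,0,0,0]]' 0.4;python3 look.py w9;  python3 -c "
from h import *
to(528,108,57)
import pickle
c=pickle.load(open('pics/w9.pkl','rb'));d=np.load('pics/w9.npy')
for v in range(248,297,2): print(v,[np.round(dep(c,u,v,d[v,u]),1).tolist() for u in (322,)])
crop(np.clip(cv2.imread('pics/w9.png')*1.5,0,255).astype(np.uint8),220,420,190,310,4,'pics/w9c.png')"
```

```text
t: 7.35
eef_pos: [528.0, 106.8, 62.8]
tcp_rot: [-1.573, 0.006, -0.002]
ft_force: [0.6, -1.2, 2.5]
opening: 0.542
t: 7.55
eef_pos: [528.0, 106.8, 60.8]
tcp_rot: [-1.573, 0.006, -0.002]
ft_force: [-0.3, -1.7, 2.4]
opening: 0.541
[528.84060005 184.27628008 268.71098495]
t 7.6 pos [528.  106.8  60.6] rot [-90.1   0.3  -0.1] F [-0.6 -0.6  1.4] op 0.54
shift [0.  3.6 1.2] turn [ 0.1 -0.1 -0.3]
248 [[528.7, 119.3, 115.2]]
250 [[528.7, 119.2, 117.2]]
252 [[528.7, 118.4, 117.6]]
254 [[528.8, 184.3, 268.7]]
256 [[528.7, 116.5, 117.7]]
258 [[528.7, 115.6, 118.0]]
260 [[528.7, 114.1, 116.9]]
262 [[528.7, 114.0, 118.6]]
264 [[528.7, 113.0, 118.8]]
266 [[528.7, 109.9, 114.4]]
268 [[528.7, 110.0, 116.7]]
270 [[528.7, 109.0, 116.6]]
272 [[528.7, 107.9, 116.6]]
274 [[528.7, 107.5, 117.7]]
276 [[528.7, 105.5, 115.8]]
278 [[528.6, 99.9, 107.0]]
280 [[528.6, 99.5, 108.4]]
282 [[528.7, 104.1, 119.0]]
284 [[528.7, 103.2, 119.3]]
286 [[528.7, 102.4, 119.7]]
288 [[528.7, 101.2, 119.3]]
290 [[528.7, 100.5, 119.9]]
292 [[528.7, 100.1, 121.1]]
294 [[528.7, 99.0, 120.9]]
296 [[528.7, 137.7, 188.9]]
```

View pics/w9c.png

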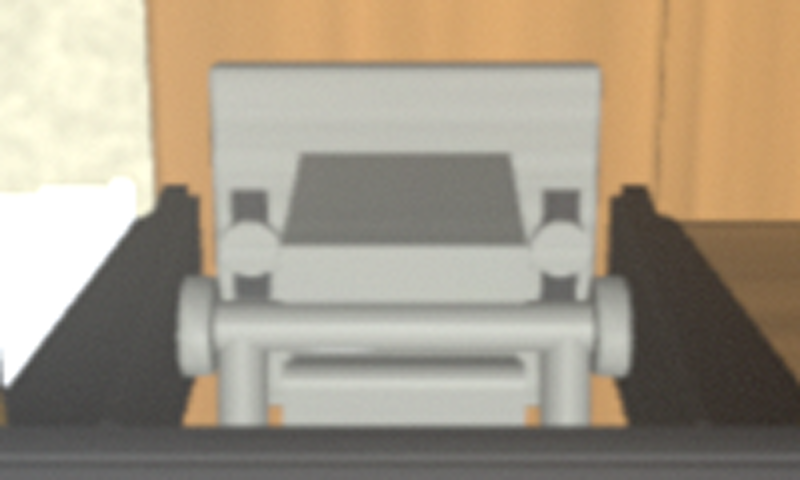

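The bar (at (320,271)) is now below the wall tops inside the mouth, with clear floor visible behind it under the lip. I keep lowering to the floor.

```bash
python3 -m crank '[[0,1,0,0,0,0],[0,2,0,0,0,0]]' 0.4; python3 -m crank '[[0,0.7,0,0,0,0],[0,0.7,0,0,0,0]]' 0.4;python3 -m crank '[[0,0.6,0,0,0,0],[0,0.6,0,0,0,0]]' 0.4
```

```text
t: 7.8
eef_pos: [528.0, 106.8, 58.6]
tcp_rot: [-1.573, 0.006, -0.002]
ft_force: [-0.6, -0.6, 2.4]
opening: 0.544
t: 8.0
eef_pos: [528.0, 106.8, 57.8]
tcp_rot: [-1.573, 0.006, -0.002]
ft_force: [1.4, -0.8, 1.8]
opening: 0.54
t: 8.2
eef_pos: [528.0, 106.8, 57.1]
tcp_rot: [-1.573, 0.006, -0.002]
ft_force: [0.2, -1.1, 1.0]
opening: 0.543
```

```bash
python3 -m crank '[[0,0.5,0,0,0,0],[0,0.5,0,0,0,0]]' 0.4; python3 -m crank '[[0,0.5,0,0,0,0],[0,0.5,0,0,0,0]]' 0.4;python3 -m crank '[[0,0.5,0,0,0,0],[0,0.5,0,0,0,0]]' 0.4
```

```text
t: 8.4
eef_pos: [528.0, 106.8, 56.6]
tcp_rot: [-1.573, 0.006, -0.002]
ft_force: [-0.2, -0.8, 2.8]
opening: 0.543
t: 8.6
eef_pos: [528.1, 106.9, 56.5]
tcp_rot: [-1.573, 0.005, -0.002]
ft_force: [-1.0, -1.2, 7.4]
opening: 0.535
t: 8.8
eef_pos: [528.1, 106.9, 56.4]
tcp_rot: [-1.573, 0.005, -0.002]
ft_force: [-1.4, -1.7, 7.9]
opening: 0.543
```

Floor contact at 8 N. I ease off slightly and draw the bar back under the lip.

```bash
python3 -m crank '[[0,-0.3,0,0,0,0],[0,-0.3,-1,0,0,0],[0,-0.3,-2,0,0,0]]' 0.4; python3 -m crank '[[0,0,-1,0,0,0],[0,0,-1.5,0,0,0]]' 0.4
```

```text
t: 9.1
eef_pos: [528.1, 105.2, 56.6]
tcp_rot: [-1.572, 0.005, -0.002]
ft_force: [-0.2, 4.8, 0.8]
opening: 0.541
t: 9.3
eef_pos: [528.1, 103.9, 56.6]
tcp_rot: [-1.572, 0.005, -0.002]
ft_force: [-0.1, 4.0, 2.1]
opening: 0.541
```

```bash
python3 -m crank '[[0,0,-0.5,0,0,0],[0,0,-1,0,0,0]]' 0.4; python3 -m crank '[[0,0,-0.7,0,0,0],[0,0,-0.7,0,0,0]]' 0.4; python3 look.py w10; python3 look.py s10 side; python3 -c "
from h import *
to(528,108,57)
import pickle
c=pickle.load(open('pics/w10.pkl','rb'));d=np.load('pics/w10.npy')
for v in range(248,297,2): print(v,[np.round(dep(c,u,v,d[v,u]),1).tolist() for u in (322,)])
crop(np.clip(cv2.imread('pics/w10.png')*1.5,0,255).astype(np.uint8),220,420,190,310,4,'pics/w10c.png')
crop(np.clip(cv2.imread('pics/s10.png')*1.8,0,255).astype(np.uint8),240,400,100,250,4,'pics/s10c.png')"
```

```text
t: 9.5
eef_pos: [528.1, 102.9, 56.6]
tcp_rot: [-1.572, 0.005, -0.002]
ft_force: [-0.5, 4.0, 1.5]
opening: 0.542
t: 9.7
eef_pos: [528.1, 102.2, 56.6]
tcp_rot: [-1.572, 0.005, -0.002]
ft_force: [0.2, 4.9, 2.5]
opening: 0.545
[528.78091695 179.4402875  264.62749179]
[  71.49447617 -556.17222766  748.35468715]
t 9.8 pos [528.1 102.2  56.6] rot [-90.1   0.3  -0.1] F [-0.1  3.8  2.4] op 0.54
shift [-0.1 -0.4  5.8] turn [ 0.1 -0.1 -0.3]
248 [[528.7, 117.4, 117.4]]
250 [[528.8, 179.4, 264.6]]
252 [[528.7, 116.3, 119.4]]
254 [[528.7, 115.1, 118.8]]
256 [[528.7, 113.8, 118.0]]
258 [[528.7, 113.0, 118.3]]
260 [[528.7, 112.4, 119.1]]
262 [[528.7, 106.2, 107.9]]
264 [[528.7, 105.1, 107.8]]
266 [[528.7, 105.1, 110.0]]
268 [[528.7, 104.7, 111.2]]
270 [[528.7, 104.2, 112.3]]
272 [[528.7, 104.0, 113.8]]
274 [[528.7, 102.9, 113.8]]
276 [[528.7, 103.7, 117.2]]
278 [[528.7, 103.5, 118.8]]
280 [[528.7, 103.0, 119.8]]
282 [[528.7, 102.5, 120.7]]
284 [[528.7, 101.4, 120.4]]
286 [[528.7, 99.9, 119.4]]
288 [[528.7, 98.7, 119.1]]
290 [[528.7, 98.6, 120.7]]
292 [[528.7, 97.4, 120.3]]
294 [[528.7, 95.9, 119.5]]
296 [[528.7, 133.0, 185.0]]
```

View pics/w10c.png

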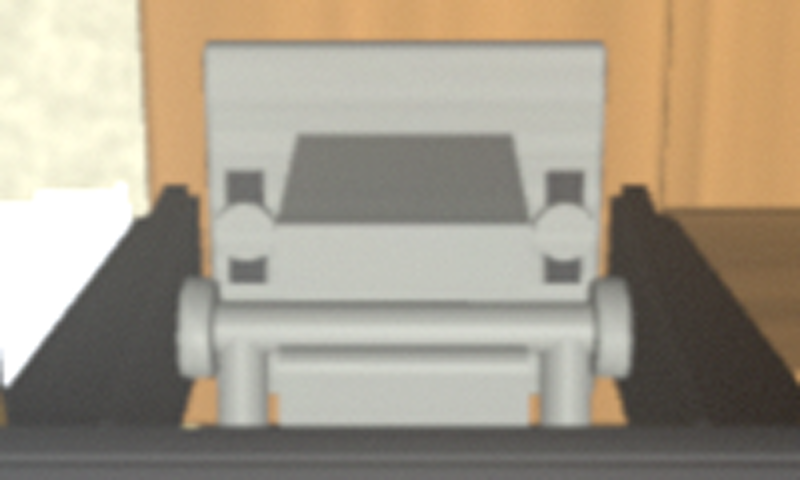

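View pics/s10c.png

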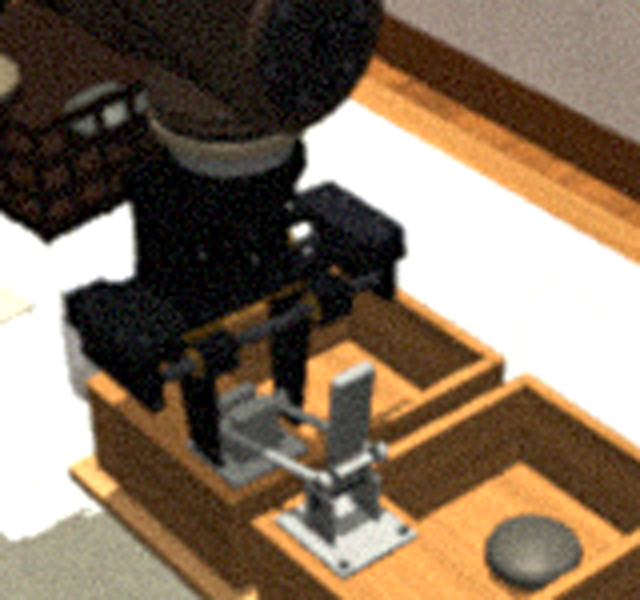

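```bash
python3 -m crank '[[0,-0.5,-0.7,0,0,0],[0,-0.5,-0.7,0,0,0]]' 0.4; python3 -m crank '[[0,0,-0.7,0,0,0],[0,0,-0.7,0,0,0]]' 0.4
```

```text
t: 10.0
eef_pos: [528.0, 101.6, 56.9]
tcp_rot: [-1.572, 0.005, -0.002]
ft_force: [0.8, 5.9, 0.1]
opening: 0.54
t: 10.2
eef_pos: [528.0, 101.2, 56.9]
tcp_rot: [-1.571, 0.005, -0.002]
ft_force: [-0.1, 8.0, 1.9]
opening: 0.539
```

```bash
python3 -m crank '[[0,0,0.3,0,0,0],[0,0,0.3,0,0,0],[0,0,0.3,0,0,0],[0,0,0.3,0,0,0]]' 0.85; python3 -m crank '[[0,-10,0,0,0,0],[0,-50,0,0,0,0],[0,-100,0,0,0,0],[0,-135,0,0,0,0],[0,-135,0,0,0,0]]' 0; python3 look.py w11; python3 look.py s11 side; python3 -c "
from h import *
to(528,101,190)
crop(np.clip(cv2.imread('pics/w11.png')*1.5,0,255).astype(np.uint8),250,400,150,300,4,'pics/w11c.png')
crop(np.clip(cv2.imread('pics/s11.png')*1.8,0,255).astype(np.uint8),240,400,100,250,4,'pics/s11c.png')"
```

```text
t: 10.6
eef_pos: [528.0, 101.3, 56.8]
tcp_rot: [-1.571, 0.005, -0.002]
ft_force: [0.2, 0.6, 0.9]
opening: 0.815
t: 11.1
eef_pos: [530.6, 101.5, 197.2]
tcp_rot: [-1.571, -0.003, -0.002]
ft_force: [-0.0, -0.3, 0.8]
opening: 0.488
[529.66437642 178.55250238 405.27871733]
[  71.49447617 -556.17222766  748.35468715]
t 11.2 pos [528.7 101.3 192.8] rot [-90.    0.2  -0.1] F [ 0.2 -1.  -0.9] op 0.4
shift [-0.7  2.8 -0.3] turn [ 0.  -0.1 -0.2]
```

View pics/w11.png

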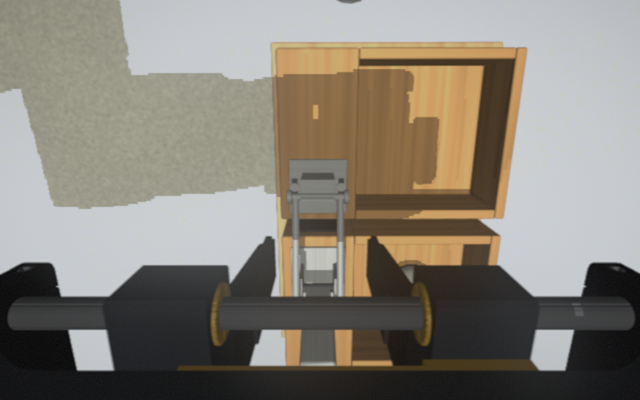

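View pics/w11c.png

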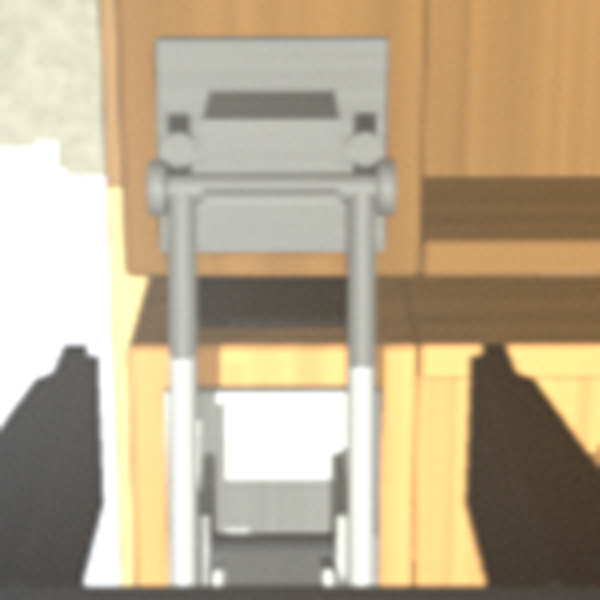

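View pics/s11c.png

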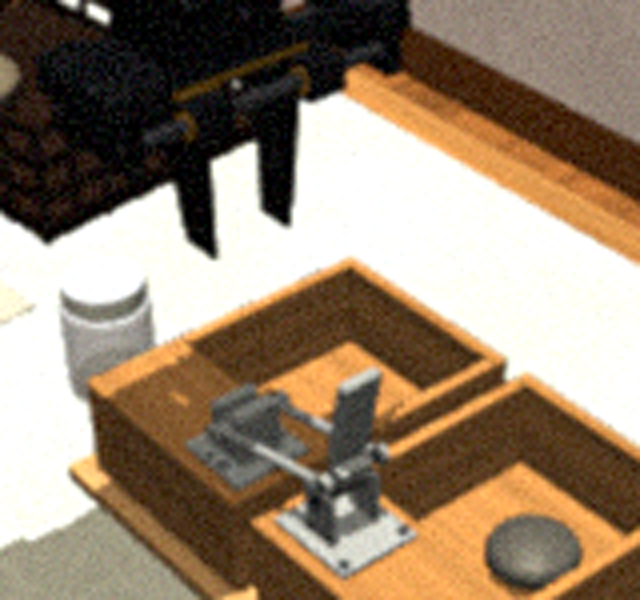

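The bar lies hooked under the lip (w11c y≈187, knobs at 160/385), and the lever stands nearly upright. I take a handle measurement before pushing.

```bash
python3 -m crank '[[0,-10,-30,0,0,0],[0,-10,-45,0,0,0],[0,-10,-45,0,0,0]]' 0; python3 look.py s12 side; python3 look.py t12 top; python3 -c "
from h import *
import pickle
to(528,33,140)
c=pickle.load(open('pics/s12.pkl','rb'));d=np.load('pics/s12.npy')
im=cv2.imread('pics/s12.png')
for u,v in ((329,194),(329,198),(329,202),(327,206),(327,210)):
    print(np.round(dep(c,u,v,d[v,u]),1))
crop(np.clip(im*1.8,0,255).astype(np.uint8),270,370,130,250,5,'pics/s12c.png')
crop(np.clip(cv2.imread('pics/t12.png')*1.6,0,255).astype(np.uint8),240,390,135,240,5,'pics/t12c.png')"
```

```text
t: 11.5
eef_pos: [528.4, 54.9, 201.8]
tcp_rot: [-1.572, 0.005, -0.004]
ft_force: [-0.1, -0.4, 0.2]
opening: 0.147
[  71.49447617 -556.17222766  748.35468715]
[ 442.00258135   31.97743204 1244.61151313]
t 11.6 pos [528.3  56.3 201.8] rot [-90.    0.3  -0.2] F [ 0.9 -0.4 -0.9] op 0.07
shift [  0.   61.8 -23.2] turn [ 0.  -0.2 -0.3]
[526.1  -1.1 196.3]
[524.7  -2.7 187.9]
[527.8   1.3 173.5]
[524.3   3.6 163.5]
[525.    4.7 151.8]
```

View pics/s12c.png

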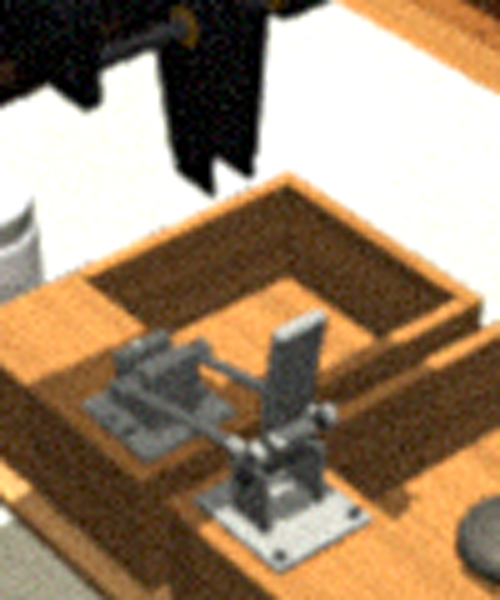

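View pics/t12c.png

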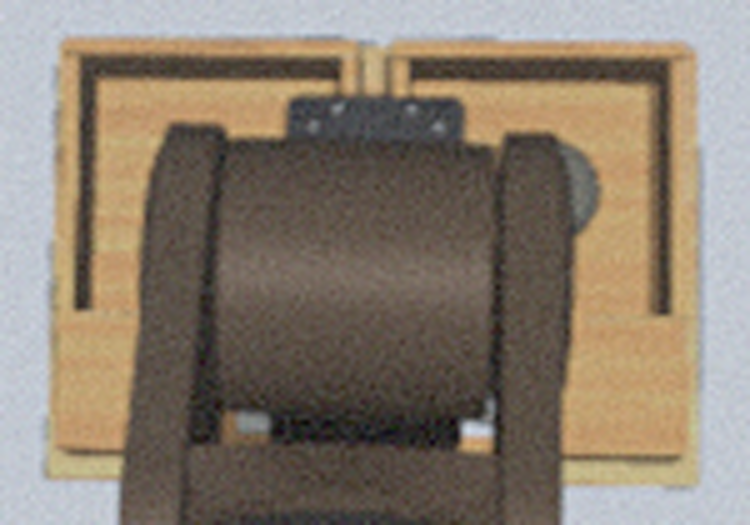

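```bash
python3 -m crank '[[0,20,-24,0,0,0],[0,45,-24,0,0,0],[0,62,-24,0,0,0],[0,62,-24,0,0,0]]' 0; python3 look.py s13 side; python3 -c "
from h import *
import pickle
to(528,22,138)
im=cv2.imread('pics/s13.png')
crop(np.clip(im*1.8,0,255).astype(np.uint8),270,370,130,250,5,'pics/s13c.png')"
```

```text
t: 12.0
eef_pos: [526.6, 32.9, 137.4]
tcp_rot: [-1.571, 0.01, -0.003]
ft_force: [-0.6, -0.7, -0.8]
opening: 0.001
[  71.49447617 -556.17222766  748.35468715]
t 12.05 pos [527.4  32.8 138.9] rot [-90.    0.4  -0.2] F [-0.1 -0.5  0.4] op 0.0
shift [  0.6   0.9 -10.8] turn [ 0.  -0.2 -0.4]
```

View pics/s13c.png

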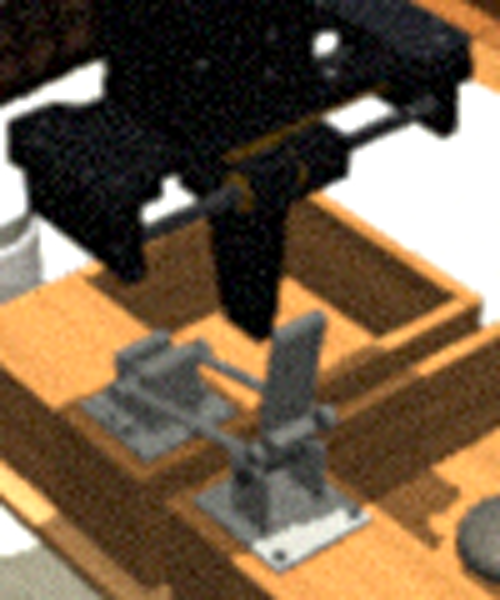

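```bash
python3 -c "
from h import *
c=vision.calibration('side');d=np.load('pics/s13.npy')
for z in (166,171,176,181): print(z,proj(c,(528,21.6,z)))
for u,v in ((320,194),(321,195),(322,195),(321,190)): print(np.round(dep(c,u,v,d[v,u]),1))
"
```

```text
166 (np.float64(322.8608408218616), np.float64(200.14559589071962))
171 (np.float64(322.8197986415389), np.float64(198.25002439673383))
176 (np.float64(322.778483915465), np.float64(196.34186512225565))
181 (np.float64(322.7368939197844), np.float64(194.4209922634719))
[520.7  21.3 185.9]
[524.1  22.5 180.9]
[522.8  17.5 184.5]
[524.9  23.  193.1]
```

```bash
python3 -m crank '[[0.5,0,-8,0,0,0],[0.5,0,-13,0,0,0],[0.5,0,-18,0,0,0],[0.5,0,-22,0,0,0]]' 0; python3 -m crank '[[0,1,-3,0,0,0],[0,2,-6,0,0,0],[0,3,-9,0,0,0]]' 0
```

```text
t: 12.45
eef_pos: [527.9, 10.6, 139.2]
tcp_rot: [-1.57, 0.007, -0.003]
ft_force: [0.3, 3.0, -1.4]
opening: 0.005
t: 12.75
eef_pos: [527.9, 1.5, 136.2]
tcp_rot: [-1.57, 0.007, -0.003]
ft_force: [0.6, 4.3, -0.8]
opening: 0.003
```

```bash
python3 -m crank '[[0,2,-4,0,0,0],[0,4,-8,0,0,0],[0,6,-11,0,0,0],[0,8.5,-14.5,0,0,0]]' 0; python3 look.py s14 side; python3 -c "
from h import *
to(528,-22.7,119)
im=cv2.imread('pics/s14.png')
crop(np.clip(im*1.8,0,255).astype(np.uint8),270,370,130,250,5,'pics/s14c.png')"
```

```text
t: 13.15
eef_pos: [527.8, -13.2, 127.6]
tcp_rot: [-1.57, 0.007, -0.003]
ft_force: [1.4, 4.8, -0.7]
opening: -0.001
[  71.49447617 -556.17222766  748.35468715]
t 13.2 pos [527.8 -13.6 127.2] rot [-90.    0.4  -0.2] F [ 0.6  3.8 -0.2] op 0.0
shift [ 0.3  8.2 -9.1] turn [-0.  -0.2 -0.4]
```

View pics/s14c.png

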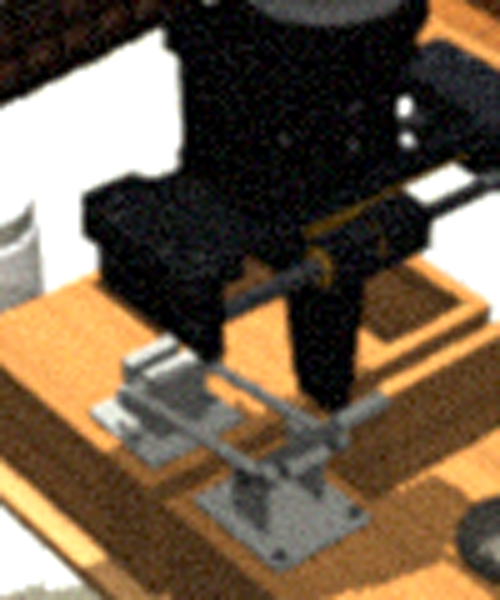

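```bash
python3 -m crank '[[0,2.5,-3,0,0,0],[0,5.5,-6,0,0,0],[0,8.5,-9,0,0,0]]' 0; python3 -m crank '[[0,3,-2.5,0,0,0],[0,6.5,-5,0,0,0],[0,10,-7,0,0,0]]' 0; python3 look.py s15 side; python3 -c "
from h import *
to(528,-35.9,96.7)
im=cv2.imread('pics/s15.png')
crop(np.clip(im*1.8,0,255).astype(np.uint8),270,370,130,250,5,'pics/s15c.png')"
```

```text
t: 13.5
eef_pos: [527.7, -22.9, 118.5]
tcp_rot: [-1.57, 0.007, -0.004]
ft_force: [1.1, 4.0, 0.5]
opening: -0.0
t: 13.8
eef_pos: [527.6, -30.3, 108.2]
tcp_rot: [-1.571, 0.007, -0.003]
ft_force: [0.2, 1.9, 1.3]
opening: 0.005
[  71.49447617 -556.17222766  748.35468715]
t 13.85 pos [527.5 -30.5 107.7] rot [-90.    0.4  -0.2] F [0.4 0.2 0.7] op 0.0
shift [ 0.6 11.  -5.4] turn [-0.  -0.2 -0.4]
```

View pics/s15c.png

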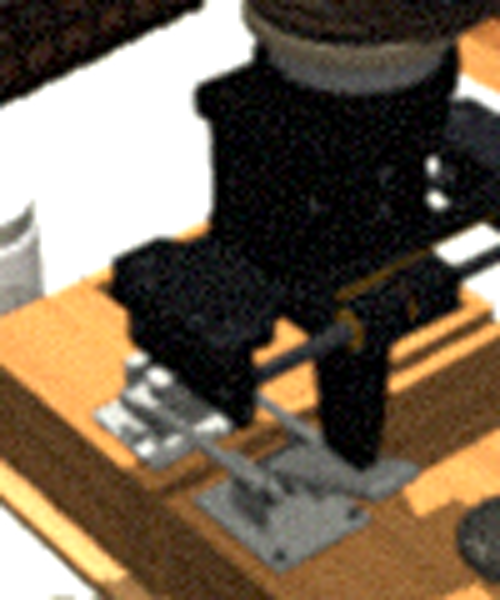

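```bash
python3 -m crank '[[0,3,-2,0,0,0],[0,6,-3.5,0,0,0],[0,9,-4.5,0,0,0]]' 0; python3 -m crank '[[0,3,-1,0,0,0],[0,6,-2,0,0,0]]' 0;  python3 -m crank '[[0,2,-0.5,0,0,0],[0,4,-1,0,0,0]]' 0; python3 look.py s16 side; python3 -c "
from h import *
to(528,-39,80)
im=cv2.imread('pics/s16.png')
crop(np.clip(im*1.8,0,255).astype(np.uint8),270,370,130,250,5,'pics/s16c.png')"
```

```text
t: 14.15
eef_pos: [527.4, -35.3, 98.5]
tcp_rot: [-1.571, 0.008, -0.004]
ft_force: [0.2, 0.2, 1.3]
opening: 0.005
t: 14.35
eef_pos: [527.3, -37.5, 92.1]
tcp_rot: [-1.571, 0.008, -0.004]
ft_force: [0.5, 1.1, 0.2]
opening: 0.004
t: 14.55
eef_pos: [527.2, -38.5, 87.9]
tcp_rot: [-1.571, 0.008, -0.004]
ft_force: [0.6, -0.1, 0.6]
opening: 0.003
[  71.49447617 -556.17222766  748.35468715]
t 14.6 pos [527.1 -38.5  87.7] rot [-90.    0.5  -0.2] F [-0.9  0.3 -0.3] op 0.01
shift [ 1.   7.7 -0.5] turn [ 0.  -0.2 -0.5]
```

View pics/s16c.png

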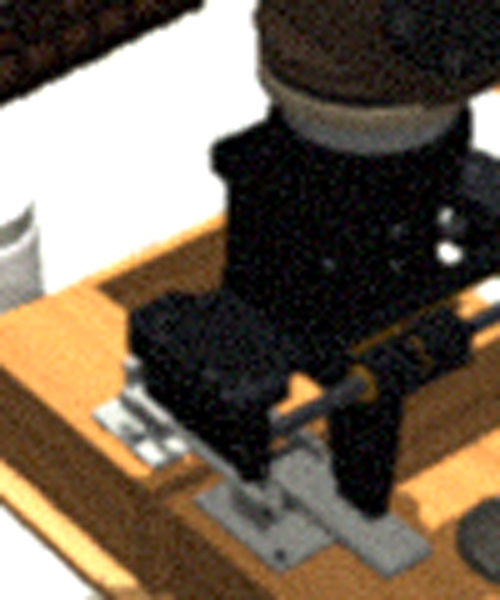

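```bash
python3 -m crank '[[0,2,0,0,0,0],[0,4,0,0,0,0]]' 0;  python3 -m crank '[[0,1,0,0,0,0],[0,2,0,0,0,0]]' 0
```

```text
t: 14.8
eef_pos: [527.0, -38.5, 83.5]
tcp_rot: [-1.571, 0.008, -0.004]
ft_force: [-0.6, 0.3, -0.0]
opening: 0.003
t: 15.0
eef_pos: [527.0, -38.5, 81.4]
tcp_rot: [-1.571, 0.008, -0.003]
ft_force: [-0.3, 0.2, -0.3]
opening: 0.009
```

```bash
python3 -m crank '[[0,1,0,0,0,0],[0,1.5,0,0,0,0]]' 0;  python3 -m crank '[[0,0.7,0,0,0,0],[0,0.7,0,0,0,0]]' 0
```

```text
t: 15.2
eef_pos: [526.9, -38.5, 79.8]
tcp_rot: [-1.571, 0.008, -0.003]
ft_force: [-0.2, -0.1, 0.4]
opening: 0.001
t: 15.4
eef_pos: [527.0, -38.5, 79.3]
tcp_rot: [-1.571, 0.008, -0.003]
ft_force: [-0.4, -0.1, 1.7]
opening: 0.005
```

```bash
python3 -m crank '[[0,0.5,0,0,0,0],[0,0.5,0,0,0,0]]' 0;  python3 -m crank '[[0,0.4,0,0,0,0],[0,0.4,0,0,0,0]]' 0
```

```text
t: 15.6
eef_pos: [527.0, -38.5, 79.2]
tcp_rot: [-1.571, 0.008, -0.003]
ft_force: [-1.8, -0.6, 6.8]
opening: 0.003
t: 15.8
eef_pos: [527.1, -38.5, 79.2]
tcp_rot: [-1.571, 0.007, -0.003]
ft_force: [-2.2, -0.2, 6.1]
opening: 0.003
```

Firm stop at 6–7 N right at the height predicted for home (TCP 79.5). I withdraw upwards and inspect.

```bash
python3 -m crank '[[0,-10,0,0,0,0],[0,-40,0,0,0,0],[0,-90,0,0,0,0],[0,-130,0,0,0,0],[0,-150,0,0,0,0]]' 0; python3 -m crank '[[0,-20,40,0,0,0],[0,-20,90,0,0,0],[0,-20,130,0,0,0],[0,-20,130,0,0,0],[0,-20,130,0,0,0]]' 0;  python3 look.py w17; python3 look.py s17 side; python3 -c "
from h import *
import pickle
to(528,90,240)
c=pickle.load(open('pics/w17.pkl','rb'));d=np.load('pics/w17.npy')
crop(np.clip(cv2.imread('pics/w17.png')*1.5,0,255).astype(np.uint8),270,380,140,300,4,'pics/w17c.png')
im=cv2.imread('pics/s17.png')
crop(np.clip(im*1.8,0,255).astype(np.uint8),250,370,150,270,5,'pics/s17c.png')"
```

```text
t: 16.3
eef_pos: [529.0, -38.5, 233.4]
tcp_rot: [-1.572, 0.003, -0.003]
ft_force: [-0.6, -0.3, -0.1]
opening: 0.002
t: 16.8
eef_pos: [529.3, 92.0, 253.6]
tcp_rot: [-1.572, 0.002, -0.001]
ft_force: [0.4, -0.9, -0.9]
opening: 0.004
[529.40869561 169.43244138 461.62554991]
[  71.49447617 -556.17222766  748.35468715]
t 16.9 pos [529.5  90.8 253.4] rot [-90.1   0.2  -0.2] F [-0.3  0.5  0.2] op 0.0
shift [-1.4 13.4 -0.8] turn [ 0.1 -0.2 -0.2]
```

View pics/w17.png

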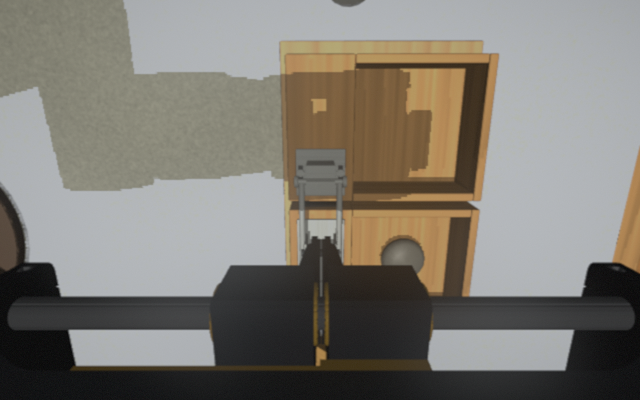

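View pics/s17c.png

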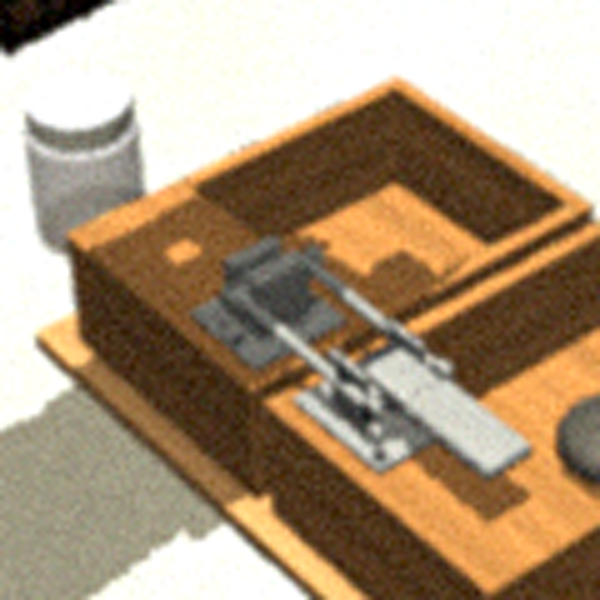

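The handle lies flat, the loop is still in the keeper, and the gap between the boxes has narrowed. A numerical check follows.

```bash
python3 -c "
from h import *
import pickle
c=pickle.load(open('pics/w17.pkl','rb'));d=np.load('pics/w17.npy')
for v in range(154,196): print(v,np.round(dep(c,321,v,d[v,321]),1)[1:],end=' ')
for u in (296,297,345,346):
  for v in range(172,190,3): print(u,v,np.round(dep(c,u,v,d[v,u]),1))
cs=pickle.load(open('pics/s17.pkl','rb'));ds=np.load('pics/s17.npy')
for u,v in ((329,224),(335,231),(342,236),(350,242)): print('handle',np.round(dep(cs,u,v,ds[v,u]),1))
"
```

```text
154 [116.4  86.7] 155 [115.3  86.4] 156 [114.6  88.3] 157 [113.4  87.2] 158 [112.1  85.4] 159 [111.4  87.8] 160 [110.3  87.6] 161 [110.5  95.6] 162 [110.3 100.3] 163 [110.3 106.7] 164 [110.2 112. ] 165 [110.4 118.9] 166 [109.3 117.7] 167 [108.2 117.5] 168 [107.5 118.9] 169 [106.5 118.7] 170 [105.4 117.9] 171 [104.5 118.6] 172 [103.  115.9] 173 [100.4 107.4] 174 [ 99.4 107.3] 175 [ 98.4 107.7] 176 [ 97.4 107.7] 177 [ 96.2 106.8] 178 [ 95.4 107.9] 179 [ 95.2 111.7] 180 [ 94.5 113.1] 181 [ 94.6 118. ] 182 [ 94.  120.1] 183 [ 93.  119.9] 184 [ 92.2 120.9] 185 [ 90.8 119. ] 186 [ 90.  119.9] 187 [ 88.9 119.3] 188 [ 87.7 118.6] 189 [ 87.1 120.3] 190 [ 86.1 120.4] 191 [ 85.2 120.7] 192 [ 84.  119.7] 193 [74.8 87.4] 194 [73.7 87.4] 195 [72.1 85.8] 296 172 [502.9  97.8  88.5]
296 175 [502.6  94.   85.5]
296 178 [504.7  97.  115.6]
296 181 [504.6  94.1 116. ]
296 184 [504.8  91.8 118.9]
296 187 [502.5  81.4  87.5]
297 172 [504.   98.1  90.2]
297 175 [503.8  94.5  88.3]
297 178 [505.6  97.  115.5]
297 181 [505.7  94.3 116.6]
297 184 [505.7  91.5 117.5]
297 187 [503.5  81.3  87.2]
345 172 [554.7  96.7  83.1]
345 175 [554.7  93.7  84. ]
345 178 [552.7  96.7 113.8]
345 181 [552.5  94.4 117.1]
345 184 [552.7  91.1 115.9]
345 187 [554.9  80.5  83.6]
346 172 [555.7  96.7  82.8]
346 175 [555.9  93.2  81.9]
346 178 [553.6  96.9 115.2]
346 181 [553.6  94.  115.6]
346 184 [553.6  91.3 117. ]
346 187 [556.   80.4  83.5]
handle [527.2   1.3 114.2]
handle [522.  -24.4 115.2]
handle [522.8 -45.6 115.7]
handle [523.4 -69.4 115.7]
```

View pics/w17c.png

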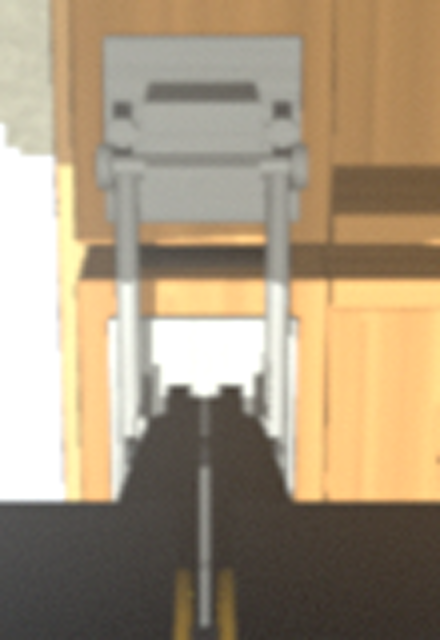

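```bash
python3 -c "
from cell import job
print(job.job_done())"
```

```text
the job is handed in; nothing more can be done
None
```

The catch is closed. I lowered the crossbar into the keeper's slot until it touched the floor at about 8 N and drew it back under the lip. I then let go and pushed the lever over with shut fingers, using at most 5 N on the way and 6–7 N at the home stop. The job was handed in at about 17 s of the 72 s allowed.

**Last checks, from the cameras:**
- **Lever:** the handle lies flat, its top level at z 114–116 over its length.
- **Sliding box:** the keeper moved from y 119.1 to 110.4, so the box is drawn in by about 8.7 mm.
- **Crossbar:** it sits about 5 mm behind the slot's centre, under the lip, at z about 110.
- **Robot:** the arm is clear of everything, with the wrist force at zero within noise.
- **Jar, pebble and packet:** I never steered near them, and the last pictures showed nothing out of place, but I did not measure them.

**What disagreed:**
- **Fingertips:** they stand about 37 mm above the reported TCP. The first grasp therefore closed in the air above the bar. I worked from the camera positions after that.
- **Slot:** it lay about 3 mm in +y from its nominal place.
- **Depth readings:** they read about 1 mm high.

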